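# Hang the pail and hold the ball chute open

### The job

Hang the blue pail by its handle on both prongs of the ball dispenser, under the mouth of the chute, and let go of it. Then press the red shutter lever down to its stop so that all five steel balls run into the pail, and keep it pressed: finish while still holding the lever down, with the pail hanging free. Leave the other things on the bench where they are.

Things in the scene. Friction and masses are not known exactly. Their poses are not given: they have to be found in the camera images.
- pail: blue steel pail, open at the top, about 0.26 kg empty, standing on the bench at the start: 104 mm across at its foot (origin: centre of the underside), 130 mm at its rim, rim 75 mm up, with a rigid upright handle (it does not fold) in its y-z plane, 187 mm up to the axis of the bar. z up.
- pail_grip (a point): middle of the pail's handle bar: a straight black round bar 9 mm thick and 100 mm long along the pail's y axis, with open space of 108 mm below it down to the rim. Axes as the pail's; grip it here from above, fingers closing along the pail's x.
- pail_floor (a point): centre of the pail's inner floor, 4 mm above its underside; axes as the pail's.
- hook_seat (a point): where the handle bar's middle lies when the pail hangs properly: midway between two round steel prongs 8 mm thick, at y = -32 and +32 mm, 225 mm above the bench. Axes are the grey dispenser's: front = -x, z up. The hung bar lies along y (either way round), in the prongs' saddles 8.5 mm lower. Behind, the chute stays 30 mm below this height up to x = +60 mm; grey cheek plates begin at x = +95 mm, a loading funnel, its rim 45 mm above seat height, at +145.
- prong_tips (a point): midway between the prongs' upturned tips, level with their tops: 25 mm in front of (-x) and 16 mm above hook_seat; axes as hook_seat. Bring the bar in from the front well above this (bar's middle 25 to 35 mm above hook_seat; higher than 45 mm the pail's rim meets the chute), then lower it onto the prongs. The hung pail's underside is 38 mm above the bench.
- chute_mouth (a point): middle of the lower edge of the chute's floor at its open end, 44 mm behind and 60 mm below hook_seat, axes as hook_seat; the aluminium chute slopes up to the back at 7 degrees and the balls run out to the front (-x), under the lifted shutter.
- gate (a joint): angle of the shutter lever in rad: 0 shut (a spring holds it there), 0.6 at its stop, fully open. Pressing the paddle down raises the shutter blade; the balls pass from about 0.4 on. The paddle takes about 3.5 N to start and 9 N at the stop; the spring shuts it as soon as it is let go.
- paddle (a point): red paddle on the lever's end, 36 x 36 mm, 8 mm thick; origin at the middle of its top face, the place to press; axes as hook_seat when shut, turning with the lever. About 95 mm from lever_axis towards the dispenser's -y; its top is about 30 mm above that axis when shut and 26 mm below it at the stop.
- lever_axis (a point): centre of the lever's pivot bolt, at x = +41, y = -55, z = -45 mm from hook_seat; axes as hook_seat. The lever turns about the x axis through it; a positive angle moves the paddle (on the -y side) down.
- ball1_center (a point): centre of steel ball 1 (25 mm, 64 g), at the start one of five in a row in the chute behind the shutter
- ball2_center (a point): centre of steel ball 2 (25 mm, 64 g), at the start one of five in a row in the chute behind the shutter
- ball3_center (a point): centre of steel ball 3 (25 mm, 64 g), at the start one of five in a row in the chute behind the shutter
- ball4_center (a point): centre of steel ball 4 (25 mm, 64 g), at the start one of five in a row in the chute behind the shutter
- ball5_center (a point): centre of steel ball 5 (25 mm, 64 g), at the start one of five in a row in the chute behind the shutter
- bin_nuts: blue plastic stock bin of hex nuts, 130 x 100 mm, 75 mm high, slanted low front, a bystander to be left where it is; origin at its underside
- bin_washers: red plastic stock bin of washers, 130 x 100 mm, 75 mm high, slanted low front, a bystander to be left where it is; origin at its underside
- wrench: steel wrench lying flat, 160 mm long, a bystander to be left where it is; origin at its underside
- screwdriver: green-handled screwdriver lying flat, 190 mm long, a bystander to be left where it is; origin at its underside
- tape: roll of brown tape lying flat, 100 mm across, 48 mm high, a bystander to be left where it is; origin at its underside
- spray: yellow spray can, 60 mm across, 180 mm high, a bystander to be left where it is; origin at its underside
- tub: white plastic tub, 84 mm across, 75 mm high, open, no handle, a bystander to be left where it is; origin at its underside
Mind the look-alikes: they are no part of the job. Leave any purple look-alike of the pail alone.

How it is judged:
By the outcome, as a careful person would: the job done as asked, in the order asked, and still so for the second after the job is handed in, while the arm keeps its last pose, push and grip.
It also fails if it takes over 59 s, if anything falls off the work surface, if the arm or the gripper's body presses on something with over 40 N, if the wrist force passes 120 N, or if a joint passes its speed limit or range.

### The arm

A 7-joint arm with a two-finger parallel gripper is mounted at the origin on the work surface. World frame = base frame: x ahead of the robot, y to its left, z up, the work surface at z = 0. Lengths are in m, angles in rad, forces in N, time in s.
With the tool pointing down it reaches from about 0.425 to 0.875 m from the base axis. Payload 4.7 kg.
Tool frame: the origin (TCP) lies midway between the tips of the shut fingers; the grasp point (between the pads) lies 19 mm behind it; z points along the fingers, y is the direction in which the jaws open and shut (so a half turn about z gives the same grasp; the last joint's range is limited). The gripper opens to 87 mm and grips with 3 to 60 N. Pads are 19 mm wide; open, the fingers measure 117 mm over their backs; the gripper's body (75 mm by 190 mm) begins 51 mm behind the grasp point.
Start: joints at [-1.231, 0.321, -0.07, 1.45, 0.023, 1.371, -0.057], TCP at [0.208, 0.616, 0.201] pointing down, gripper open.
Joint ranges: [-2.86, 2.86], [-0.3, 2.09], [-1.38, 1.24], [0.06, 2.45], [-1.56, 4.7], [0.09, 2.05], [-2.69, 2.69]. Speed limits (rad/s): [2.57, 2.57, 3.14, 3.14, 3.14, 3.14, 3.14].

### API

Orientations are given as a rotation vector (axis times angle).
In Python, from bench import ctrl, optics gives the robot as it stands. The module is installed in compiled form; this text tells all that it offers.
- The arm moves only by the tool step_arm, never from a script. Its argument "deltas" is a list of rows, each a list of 7 numbers: the turn, a rotation vector about the tool's x, y, z in degrees, then the shift along the tool's x, y, z in mm, then the finger opening in mm, from 0 to 87. A call has exactly 8 rows; each row is the pose to reach, as a shift and turn from the pose commanded when the call began, along the tool's axes at that moment; what a row does not reach only later rows make up. A row lasts 1/8 s, in which the tool goes at most 62.5 mm and 10.7 degrees, less where a joint would pass 70% of its speed; a pose out of reach is approached as far as the arm can. A call with a gripper value outside its range is refused whole. The fingers move at their own pace and stop on an object; "newtons" is the grip in N (left out, the last holds). Time passes only in rows, so rows that repeat a pose let the fingers close, or fill a call up. It gives the time, the measured TCP pose, the force and the opening at its end, in the units of the state.
- ctrl.get_state(): the state, without advancing time (a new reading comes with each control period).
- optics.get_image(name): name is "side" or "top"; returns the picture (480x640x3 uint8, red, green, blue); there is no depth.
- optics.get_calibration(name): a dict with "K" (3x3 intrinsics, pixels), "R" (3x3) and "t" (3): a world point X has camera coordinates R X + t. Camera axes: x right, y down, z forward; pixel columns grow to the right and rows downward; lengths in m; the calibration is good to about 2 mm. A picture is of the moment at which its call begins. get_calibration takes no time and is no camera call.
- ctrl.close_job(): hands the job in, once; it reports no verdict.
The state is a dict: "time": time; "joint_positions": joint angles; "qd": joint speeds; "joint_torque": joint torques, N m; "position": TCP position; "tool_rot": TCP orientation; "ft_force": force on the tool from outside, world axes, zero at the start; "torque": the same for the moment, N m; "grip_width": opening from 0.0 (shut) to 1.0 (fully open).
Only numpy, scipy, OpenCV 4.12 (cv2) and the standard library are available. Lean on these libraries where they do the work, as an engineer would, in place of code of your own. Each camera call takes 0.05 s, during which the arm holds its last target.

## Working session

There is one attempt and no reset: what is moved stays moved. The work goes in short steps, Python scripts to look and compute and a tool call to move; the robot and the scene stay as the last step left them, time stands still between calls to the robot, and variables do not carry over. Pictures are saved under pics/ and viewed, and the job is handed in when it is done.

Besides the shell and the picture viewer there is one more tool, called in YAML: its name, and indented under it one key for each argument. step_arm: Moves the arm, as the interface text tells. Its arguments: {"type":"object","properties":{"deltas":{"type":"array"},"newtons":{"type":"number"}},"required":["deltas"]}

```bash
mkdir -p pics
python3 - <<'E'
from bench import ctrl, optics
import cv2,numpy as np
for n in("side","top"):
    im=optics.get_image(n); cv2.imwrite(f"pics/{n}0.png",im[:,:,::-1])
    c=optics.get_calibration(n); print(n,np.round(c["K"],1).tolist(),np.round(c["R"],4).tolist(),np.round(c["t"],4).tolist(), (-np.array(c["R"]).T@np.array(c["t"])).round(3))
print(ctrl.get_state())
E
```

```text
side [[457.1, 0.0, 316.7], [0.0, 457.1, 240.9], [0.0, 0.0, 1.0]] [[-0.8582, -0.5133, 0.0018], [-0.399, 0.665, -0.6313], [0.3229, -0.5426, -0.7755]] [0.3861, 0.35, 1.2825] [0.057 0.661 1.215]
top [[620.4, 0.0, 320.0], [0.0, 620.4, 243.2], [0.0, 0.0, 1.0]] [[0.0282, -0.9996, 0.0082], [-0.9867, -0.0292, -0.1602], [0.1603, -0.0036, -0.9871]] [-0.0744, 0.531, 1.4629] [ 0.291 -0.054  1.53 ]
{'time': 0.1, 'joint_positions': array([-1.23092253,  0.32175562, -0.07005415,  1.45155957,  0.02260476,
        1.37076717, -0.05689945]), 'qd': array([ 0.00108771, -0.00073208,  0.00271236, -0.00330414, -0.00269089,
       -0.00034094, -0.00101749]), 'joint_torque': array([ 5.96049631e-05, -4.92575169e+01, -4.05568583e-01, -3.13400745e+01,
       -6.42171619e-02,  3.93528782e-02,  6.03966669e-05]), 'position': array([0.2079269 , 0.61529271, 0.19966298]), 'tool_rot': array([-5.09435732e-01, -3.09983832e+00,  2.66231420e-03]), 'ft_force': array([-0.6567181 ,  0.80080967,  0.2322268 ]), 'torque': array([ 0.03802218, -0.00513836, -0.00329868]), 'grip_width': 1.0039311343443102}
```

View pics/side0.png

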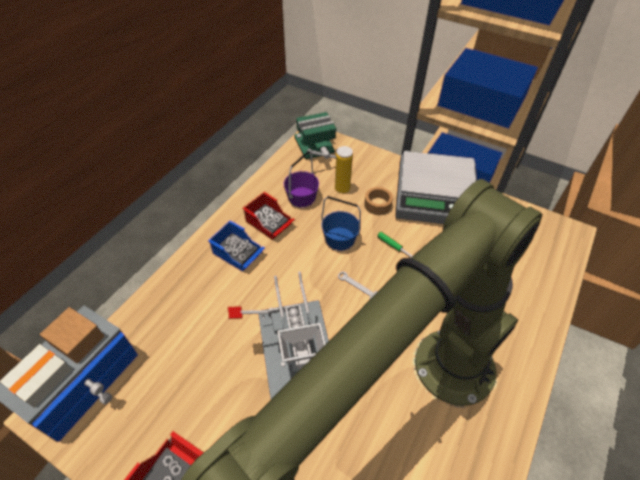

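View pics/top0.png

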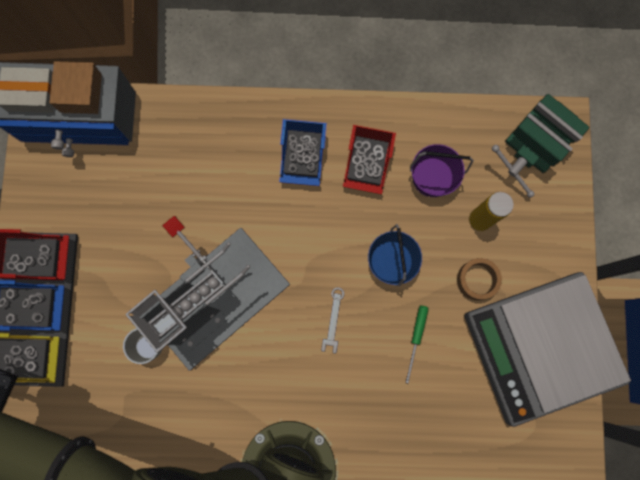

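Run:
```python
import cv2
t=cv2.imread("pics/top0.png"); s=cv2.imread("pics/side0.png")
cv2.imwrite("pics/t_disp.png",cv2.resize(t[200:380,110:310],None,fx=4,fy=4,interpolation=cv2.INTER_CUBIC)[:600])
cv2.imwrite("pics/t_pail.png",cv2.resize(t[210:310,345:455],None,fx=6,fy=6,interpolation=cv2.INTER_CUBIC))
cv2.imwrite("pics/s_disp.png",cv2.resize(s[260:400,215:375],None,fx=4,fy=4,interpolation=cv2.INTER_CUBIC))
cv2.imwrite("pics/s_pail.png",cv2.resize(s[180:270,295:385],None,fx=6,fy=6,interpolation=cv2.INTER_CUBIC))
```

```text
(no output)
```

View pics/t_disp.png

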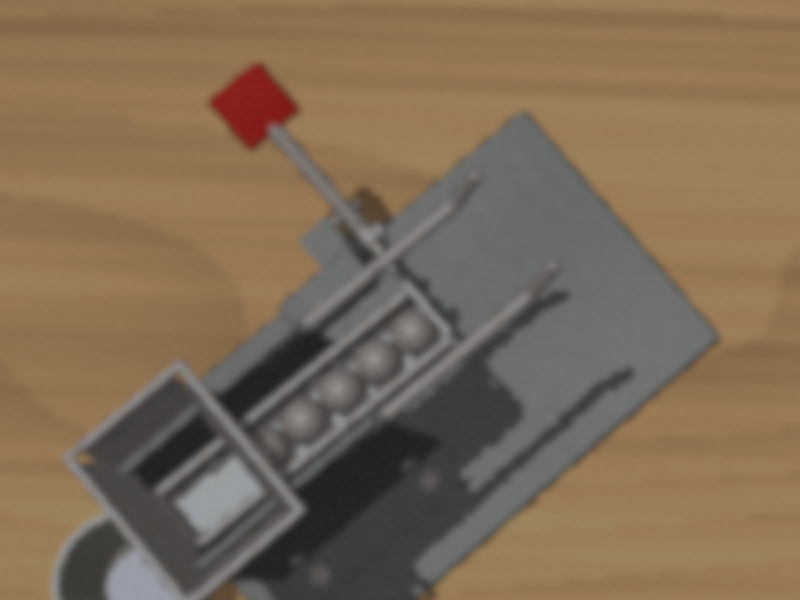

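View pics/t_pail.png

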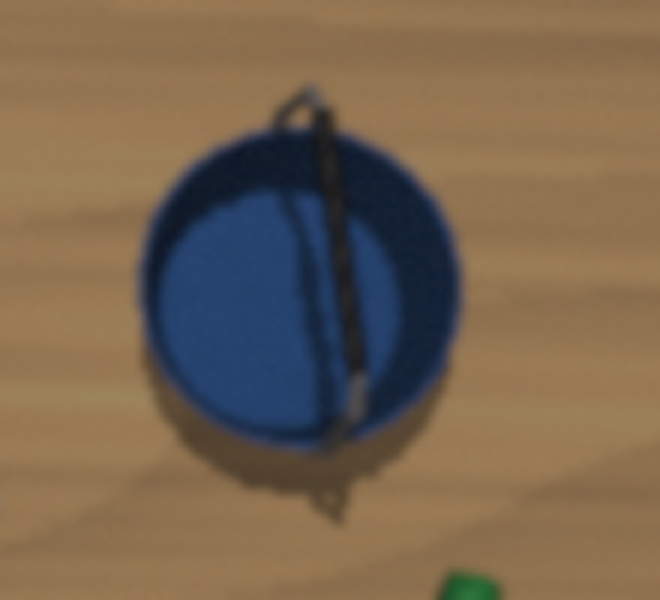

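View pics/s_disp.png

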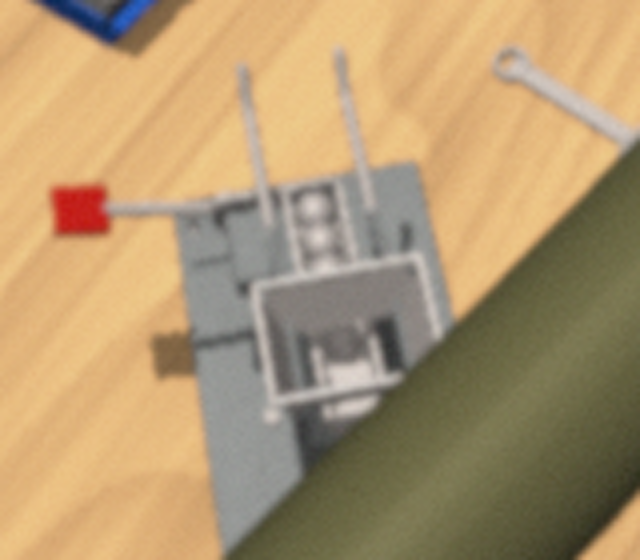

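View pics/s_pail.png

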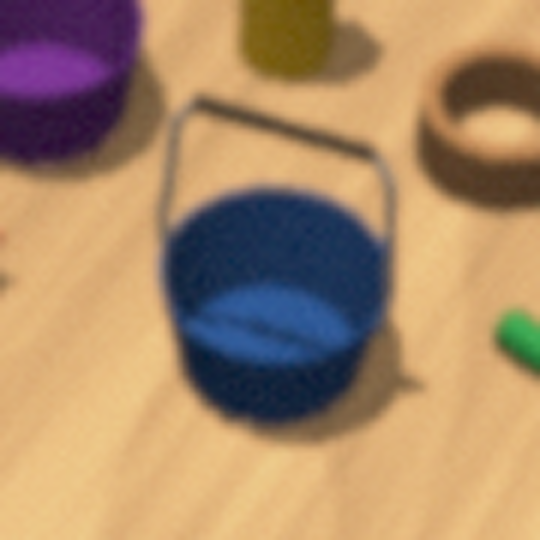

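```bash
cat > h.py <<'E'
from bench import ctrl, optics
import cv2,numpy as np
from scipy.spatial.transform import Rotation as Rn
C={n:optics.get_calibration(n) for n in("side","top")}
P={n:np.array(c["K"])@np.c_[np.array(c["R"]),np.array(c["t"])] for n,c in C.items()}
def tri(s,t):
    X=cv2.triangulatePoints(P["side"],P["top"],np.array(s,float).reshape(2,1),np.array(t,float).reshape(2,1)).ravel();X=X[:3]/X[3]
    return X, np.abs(proj("side",X)-s).max()
def proj(n,X):
    u=P[n]@np.r_[X,1];return u[:2]/u[2]
def ray(n,p,z):
    c=C[n];R=np.array(c["R"]);o=-R.T@np.array(c["t"]);d=R.T@np.linalg.inv(c["K"])@np.r_[p,1]
    return o+d*(z-o[2])/d[2]
E
cat > a.py <<'E'
from h import *
cr=lambda p,f,o:(np.array(p)+.5)/f-.5+np.array(o)
pt=lambda p:cr(p,6,(345,210)); ps=lambda p:cr(p,6,(295,180)); dt=lambda p:cr(p,4,(110,200)); ds=lambda p:cr(p,4,(215,260))
def show(n,s,t):
    X,e=tri(s,t);print(n,X.round(4),"err",e.round(2));return X
a=show("barA",ps((197,103)),pt((322,108)));b=show("barB",ps((372,153)),pt((358,375)));print("len",np.linalg.norm(a-b),"mid",(a+b)/2)
for z in(.187,):
    A=ray("top",pt((322,108)),z);B=ray("top",pt((358,375)),z);print("topray",A,B,(A+B)/2,np.linalg.norm(A-B))
    A=ray("side",ps((197,103)),z);B=ray("side",ps((372,153)),z);print("sideray",A,B,(A+B)/2,np.linalg.norm(A-B))
t1=show("tip-y",ds((242,68)),dt((475,175)));t2=show("tip+y",ds((340,50)),dt((553,265)))
r1=show("root-y",ds((267,220)),dt((305,327)));r2=show("root+y",ds((368,207)),dt((388,415)))
print("tips mid",(t1+t2)/2,np.linalg.norm(t1-t2))
for v in(t1-t2,r1-r2): print("-y dir",np.degrees(np.arctan2(v[1],v[0])))
for v in(t1-r1,t2-r2): print("front dir",np.degrees(np.arctan2(v[1],v[0])),np.linalg.norm(v))
show("paddle",ds((80,211)),dt((254,106)))
# top rim of pail
im=cv2.imread("pics/top0.png");hsv=cv2.cvtColor(im,cv2.COLOR_BGR2HSV)
m=cv2.inRange(hsv,(105,120,20),(120,255,255));m[:210]=0;m[310:]=0;m[:,:345]=0;m[:,455:]=0
c=max(cv2.findContours(m,0,2)[0],key=cv2.contourArea);h=cv2.convexHull(c)
print(cv2.fitEllipse(h),cv2.contourArea(h));print("rim centre z.075",ray("top",cv2.fitEllipse(h)[0],.075))
E
python3 a.py
```

```text
barA [ 0.5494 -0.2303  0.1853] err 0.24
barB [ 0.4514 -0.2436  0.1879] err 0.17
len 0.09893638235914833 mid [ 0.50037713 -0.23697727  0.18660174]
topray [ 0.54945528 -0.22996861  0.187     ] [ 0.45121241 -0.24383696  0.187     ] [ 0.50033385 -0.23690278  0.187     ] 0.09921689651208773
sideray [ 0.54778762 -0.22904684  0.187     ] [ 0.45223546 -0.2442806   0.187     ] [ 0.50001154 -0.23666372  0.187     ] 0.09675888790619588
tip-y [0.4954 0.1348 0.2364] err 0.01
tip+y [0.4483 0.0911 0.2381] err 0.22
root-y [0.4144 0.2197 0.2383] err 1.64
root+y [0.3703 0.1755 0.2281] err 1.39
tips mid [0.4718596  0.11294748 0.23726586] 0.0641684731926913
-y dir 42.83940731336932
-y dir 45.04105780429518
front dir -46.3600166181517 0.11735852459380577
front dir -47.220478646270976 0.11536526331136321
paddle [0.535 0.261 0.205] err 0.22
((387.2817687988281, 258.5928649902344), (33.913143157958984, 52.20905303955078), 174.8812713623047) 1281.0
rim centre z.075 [ 0.49549534 -0.21928517  0.075     ]
```

```bash
cat >> h.py <<'E'
def Rd(yaw): # tool z down, tool y at yaw (deg)
    a=np.radians(yaw);y=np.array([np.cos(a),np.sin(a),0]);z=np.array([0,0,-1.]);return np.c_[np.cross(y,z),y,z]
def cur():
    s=ctrl.get_state();return s,np.array(s["position"]),Rn.from_rotvec(s["tool_rot"]).as_matrix()
def plan(p,yaw):
    s,p0,R0=cur();T=R0.T@Rd(yaw)
    print("t",round(s["time"],2),"pos",p0.round(4),"F",np.round(s["ft_force"],1),"tau",np.round(s["torque"],2),"w",round(s["grip_width"]*87,1),"yaw",np.degrees(np.arctan2(R0[1,1],R0[0,1])).round(1),"q",np.round(s["joint_positions"],2))
    print(" turn",np.degrees(Rn.from_matrix(T).as_rotvec()).round(2),"shift mm",(R0.T@(np.array(p)-p0)*1000).round(1))
E
python3 -c "
from h import *
plan([.5,.25,.38],-5);plan([.5,.25,.38],-13)"
```

```text
t 0.1 pos [0.2079 0.6153 0.1997] F [-0.7  0.8  0.2] tau [ 0.04 -0.01 -0.  ] w 87.3 yaw 71.3 q [-1.23  0.32 -0.07  1.45  0.02  1.37 -0.06]
 turn [-8.000e-02  7.000e-02  7.633e+01] shift mm [-393.6 -252.9 -179.9]
t 0.1 pos [0.2079 0.6153 0.1997] F [-0.7  0.8  0.2] tau [ 0.04 -0.01 -0.  ] w 87.3 yaw 71.3 q [-1.23  0.32 -0.07  1.45  0.02  1.37 -0.06]
 turn [-7.000e-02  8.000e-02  8.433e+01] shift mm [-393.6 -252.9 -179.9]
```

step_arm:
  deltas:
    - [0,0,5,-15,-10,-30,87]
    - [0,0,15,-60,-40,-65,87]
    - [0,0,25,-110,-70,-100,87]
    - [0,0,35,-165,-105,-130,87]
    - [0,0,45,-225,-145,-155,87]
    - [0,0,55,-285,-183,-170,87]
    - [0,0,65,-345,-222,-180,87]
    - [0,0,76,-394,-253,-180,87]
  newtons: 30

```text
time: 1.1
position: [0.4734, 0.2833, 0.3775]
tool_rot: [-2.311, -2.128, -0.002]
ft_force: [0.8, 0.1, 0.6]
grip_width: 1.004
```

```bash
python3 -c "
from h import *
plan([.5003,-.2369,.30],-82)"
```

```text
t 1.1 pos [0.4734 0.2833 0.3775] F [0.8 0.1 0.6] tau [-0.03  0.02  0.02] w 87.4 yaw -4.7 q [-0.87  0.08  0.31  1.39 -0.03  1.67 -0.65]
 turn [-0.000e+00 -7.000e-02  7.726e+01] shift mm [-516.3   69.8   77.1]
```

step_arm:
  deltas:
    - [0,0,10,-45,4,0,87]
    - [0,0,20,-105,9,0,87]
    - [0,0,30,-165,14,5,87]
    - [0,0,40,-225,20,15,87]
    - [0,0,50,-285,25,30,87]
    - [0,0,60,-345,30,45,87]
    - [0,0,70,-405,35,60,87]
    - [0,0,77,-465,40,75,87]

```text
time: 2.1
position: [0.476, -0.1835, 0.3014]
tool_rot: [-3.133, -0.229, -0.001]
ft_force: [0.2, -0.2, -0.9]
grip_width: 1.002
```

```bash
python3 -c "
from h import *
plan([.5003,-.2369,.30],-82)"
```

```text
t 2.1 pos [ 0.476  -0.1835  0.3014] F [ 0.2 -0.2 -0.9] tau [-0.02  0.15  0.02] w 87.2 yaw -81.6 q [-0.45 -0.04  0.75  1.65  0.03  1.52 -1.13]
 turn [-0.04 -0.04  0.36] shift mm [16.3 56.3  1.3]
```

step_arm:
  deltas:
    - [0,0,0.4,0,0,0,87]
    - [0,0,0.4,0,0,0,87]
    - [0,0,0.4,0,0,0,87]
    - [0,0,0.4,0,0,0,87]
    - [0,0,0.4,0,0,0,87]
    - [0,0,0.4,0,0,0,87]
    - [0,0,0.4,0,0,0,87]
    - [0,0,0.4,0,0,0,87]

```text
time: 3.1
position: [0.4765, -0.1818, 0.302]
tool_rot: [-3.134, -0.224, -0.0]
ft_force: [-0.5, -1.1, 0.3]
grip_width: 0.998
```

```bash
python3 -c "
from h import *
plan([.5003,-.2369,.20],-82)
cv2.imwrite('pics/t1.png',optics.get_image('top')[180:340,320:480,::-1].repeat(3,0).repeat(3,1))"
```

```text
t 3.1 pos [ 0.4765 -0.1818  0.302 ] F [-0.5 -1.1  0.3] tau [-0.06  0.16 -0.06] w 86.8 yaw -81.8 q [-0.46 -0.04  0.75  1.65  0.03  1.52 -1.13]
 turn [-0.   -0.01  0.19] shift mm [ 15.7  57.9 102. ]
```

View pics/t1.png

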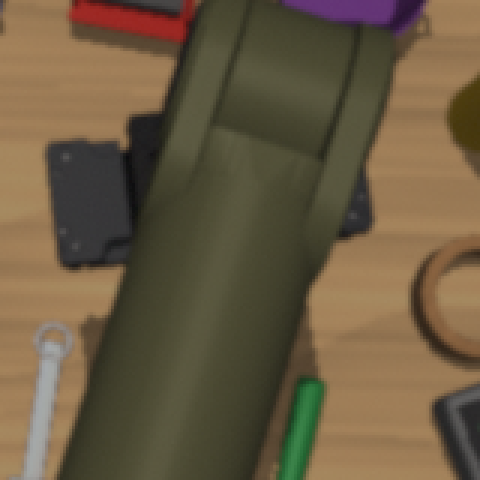

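step_arm:
  deltas:
    - [0,0,0.2,8,28,0,87]
    - [0,0,0.2,16,58,5,87]
    - [0,0,0.2,16,58,35,87]
    - [0,0,0.2,16,58,65,87]
    - [0,0,0.2,16,58,95,87]
    - [0,0,0.2,16,58,115,87]
    - [0,0,0.2,16,58,125,87]
    - [0,0,0.2,16,58,128,87]

```text
time: 4.15
position: [0.5006, -0.2369, 0.1738]
tool_rot: [-3.134, -0.219, 0.0]
ft_force: [-0.2, 0.8, 0.1]
grip_width: 0.998
```

```bash
python3 -c "
from h import *
plan([.5003,-.2369,.174],-82)
cv2.imwrite('pics/s1.png',cv2.resize(optics.get_image('side')[140:280,260:420,::-1],None,fx=4,fy=4))"
```

```text
t 4.15 pos [ 0.5006 -0.2369  0.1738] F [-0.2  0.8  0.1] tau [0.01 0.11 0.01] w 86.8 yaw -82.0 q [-0.36  0.16  0.83  1.76 -0.13  1.28 -0.92]
 turn [-0.    0.02 -0.01] shift mm [-0.3 -0.  -0.2]
```

View pics/s1.png

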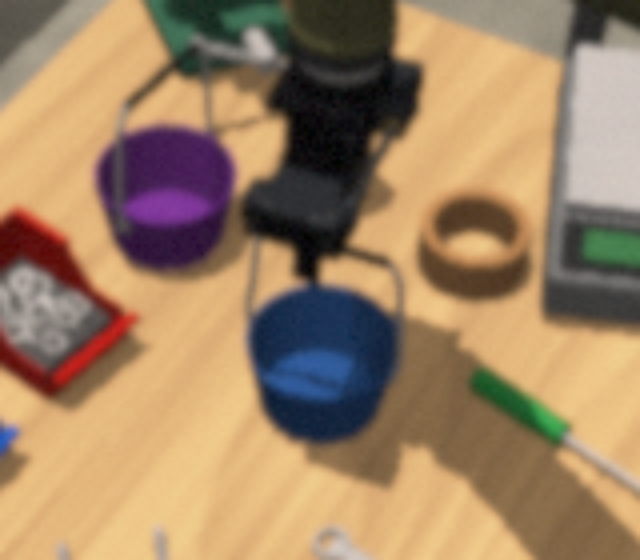

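The fingers straddle the blue pail's bar, about (330,245) in the crop. The purple pail at (165,200) is well clear, so I'll close the fingers.

step_arm:
  deltas:
    - [0,0,0,0,0,0,0]
    - [0,0,0,0,0,0,0]
    - [0,0,0,0,0,0,0]
    - [0,0,0,0,0,0,0]
    - [0,0,0,0,0,0,0]
    - [0,0,0,0,0,0,0]
    - [0,0,0,0,0,0,0]
    - [0,0,0,0,0,0,0]
  newtons: 40

```text
time: 5.2
position: [0.5006, -0.2369, 0.1739]
tool_rot: [-3.134, -0.219, 0.0]
ft_force: [-0.9, 0.4, 0.1]
grip_width: 0.176
```

step_arm:
  deltas:
    - [0,0,0,0,0,-5,0]
    - [0,0,0,0,0,-15,0]
    - [0,0,0,0,0,-30,0]
    - [0,0,0,0,0,-50,0]
    - [0,0,0,0,0,-70,0]
    - [0,0,0,0,0,-90,0]
    - [0,0,0,0,0,-100,0]
    - [0,0,0,0,0,-100,0]

```text
time: 6.2
position: [0.501, -0.2372, 0.2749]
tool_rot: [3.134, 0.219, 0.003]
ft_force: [1.1, -0.3, 0.1]
grip_width: 0.004
```

```bash
python3 -c "
from h import *
th=np.radians(-46.8);f=np.array([np.cos(th),np.sin(th)]);seat=np.array([.4719,.1129])-.025*f
print(f,seat)
plan(np.r_[seat+.12*f,.28],-46.8)
cv2.imwrite('pics/s2.png',cv2.resize(optics.get_image('side')[100:280,260:420,::-1],None,fx=3,fy=3))"
```

```text
[ 0.68454711 -0.72896863] [0.45478632 0.13112422]
t 6.2 pos [ 0.501  -0.2372  0.2749] F [ 1.1 -0.3  0.1] tau [-0.08  0.18 -0.04] w 0.4 yaw -82.0 q [-0.38  0.1   0.84  1.6  -0.08  1.47 -0.96]
 turn [  0.06  -0.08 -35.21] shift mm [  74.6 -273.1   -5.1]
```

View pics/s2.png

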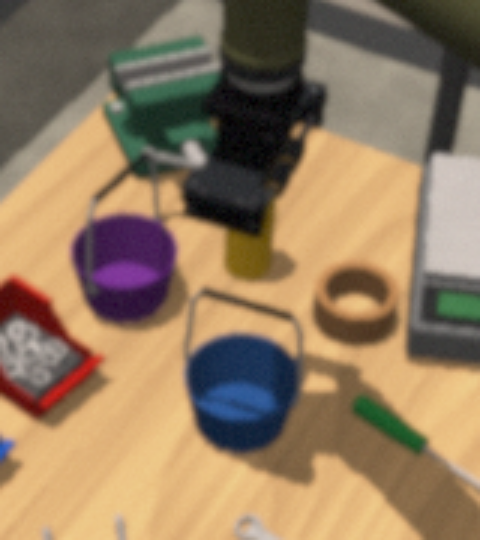

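The fingers hadn't finished closing when I lifted: they were still at 15 mm and shut on nothing. The bar is unmoved at side pixels (328,197) to (358,205). I'll open, go back down and close for longer.

step_arm:
  deltas:
    - [0,0,0,0,0,0,50]
    - [0,0,0,0,0,0,50]
    - [0,0,0,0,0,0,50]
    - [0,0,0,0,0,0,50]
    - [0,0,0,0,0,0,50]
    - [0,0,0,0,0,10,50]
    - [0,0,0,0,0,20,50]
    - [0,0,0,0,0,30,50]

```text
time: 7.25
position: [0.5003, -0.2368, 0.2428]
tool_rot: [-3.134, -0.219, 0.001]
ft_force: [-0.3, -0.6, 0.9]
grip_width: 0.573
```

```bash
python3 -c "
from h import *
plan([.5003,-.2369,.174],-82)"
```

```text
t 7.25 pos [ 0.5003 -0.2368  0.2428] F [-0.3 -0.6  0.9] tau [-0.04  0.11  0.01] w 49.8 yaw -82.0 q [-0.37  0.11  0.84  1.66 -0.09  1.41 -0.96]
 turn [-0.02  0.04 -0.01] shift mm [-0.   0.2 68.8]
```

step_arm:
  deltas:
    - [0,0,0,0,0,15,50]
    - [0,0,0,0,0,35,50]
    - [0,0,0,0,0,55,50]
    - [0,0,0,0,0,66,50]
    - [0,0,0,0,0,69,30]
    - [0,0,0,0,0,69,0]
    - [0,0,0,0,0,69,0]
    - [0,0,0,0,0,69,0]

```text
time: 8.25
position: [0.5009, -0.2371, 0.1755]
tool_rot: [3.134, 0.219, 0.002]
ft_force: [-0.5, 0.5, -0.1]
grip_width: 0.208
```

step_arm:
  deltas:
    - [0,0,0,0,0,0,0]
    - [0,0,0,0,0,0,0]
    - [0,0,0,0,0,0,0]
    - [0,0,0,0,0,0,0]
    - [0,0,0,0,0,0,0]
    - [0,0,0,0,0,0,0]
    - [0,0,0,0,0,0,0]
    - [0,0,0,0,0,-5,0]

```text
time: 9.25
position: [0.5003, -0.2368, 0.1798]
tool_rot: [-3.134, -0.219, 0.001]
ft_force: [0.2, 0.1, 0.3]
grip_width: 0.008
```

```bash
python3 -c "
from h import *
plan([.5003,-.2369,.174],-82)
im=optics.get_image('side')[:,:,::-1];cv2.imwrite('pics/s3.png',cv2.resize(im[160:260,290:400],None,fx=6,fy=6,interpolation=2))
im=optics.get_image('top')[:,:,::-1];cv2.imwrite('pics/t3.png',cv2.resize(im[180:300,340:460],None,fx=4,fy=4,interpolation=2))
print(proj('side',[.5,-.2369,.187]),proj('top',[.5,-.2369,.187]))"
```

```text
t 9.25 pos [ 0.5003 -0.2368  0.1798] F [0.2 0.1 0.3] tau [-0.09  0.14  0.04] w 0.7 yaw -82.0 q [-0.36  0.16  0.84  1.75 -0.12  1.29 -0.93]
 turn [-0.02  0.04 -0.01] shift mm [-0.   0.1  5.8]
[341.92443571 200.83835423] [401.23030249 249.85538112]
```

View pics/s3.png

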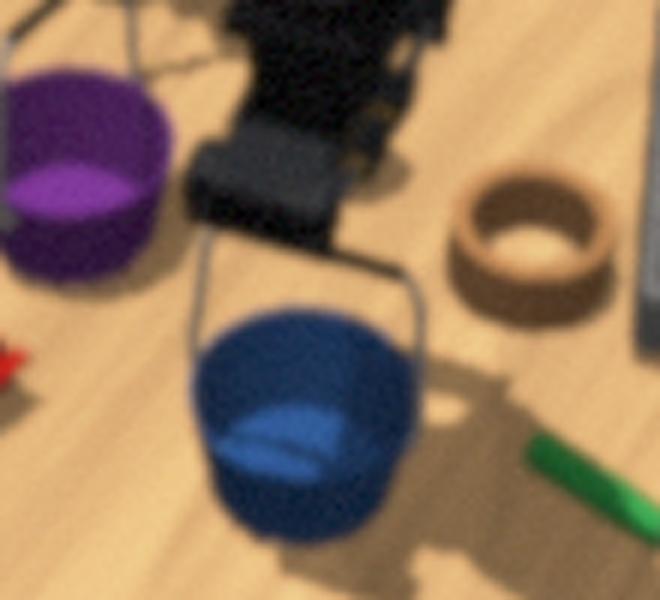

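View pics/t3.png

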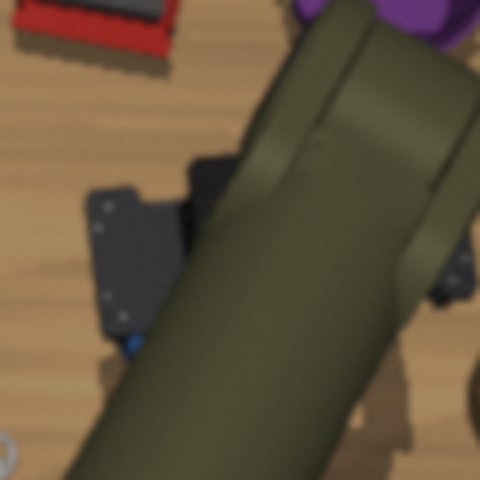

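```bash
python3 -c "
from h import *
y=np.array([.139,-.99,0])
for d in(-.05,-.043,0,.043): print(d,proj('side',np.array([.5006,-.2369,.174])+d*y))
for z in (.17,.18,.199,.25): print(z,proj('side',[.5003,-.2368,z]))
im=optics.get_image('side')[:,:,::-1];cv2.imwrite('pics/s4.png',cv2.convertScaleAbs(cv2.resize(im[180:220,310:370],None,fx=12,fy=12,interpolation=2),alpha=2.5))
print(ctrl.get_state()['joint_torque'])"
```

```text
-0.05 [335.77859528 214.46977755]
-0.043 [336.60414094 212.92928977]
0 [341.57270773 203.65782623]
0.043 [346.37126249 194.70360917]
0.17 [341.5847949  204.59439621]
0.18 [341.72544174 202.38404625]
0.199 [341.99690835 198.11778496]
0.25 [342.7542733  186.21533812]
[-1.11983597e-02 -2.81693387e+01  3.75294060e+00 -3.06208169e+01
 -5.54794259e-02 -2.46283732e-02 -6.01044187e-03]
```

View pics/s4.png

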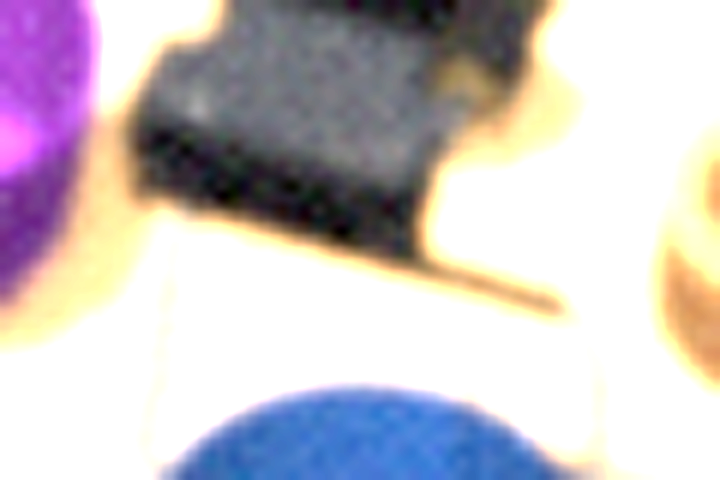

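```bash
python3 -c "
from h import *
R=Rd(-82);p=np.array([.5003,-.2368,.18])
for z in(.07,.08,.1,.12):
  for b in (-.095,):
    for a in(-.0375,.0375):
      X=p+R@np.array([a,b,-z]);print(z,a,b,proj('side',X).round(1),proj('top',X).round(1))
print('triang corner near base-side/far', tri((321.7,196.2),(361.7,227.5)),tri((344.6,201.2),(366.2,265)))
print(proj('top',p))"
```

```text
0.07 -0.0375 -0.095 [343.2 211.1] [362.4 267.9]
0.07 0.0375 -0.095 [319.1 203.7] [358.1 232.6]
0.08 -0.0375 -0.095 [343.4 208.7] [362.8 267.3]
0.08 0.0375 -0.095 [319.2 201.3] [358.4 231.7]
0.1 -0.0375 -0.095 [343.7 203.8] [363.6 266.1]
0.1 0.0375 -0.095 [319.2 196.4] [359.1 230. ]
0.12 -0.0375 -0.095 [344.  198.9] [364.3 264.9]
0.12 0.0375 -0.095 [319.2 191.4] [359.8 228.2]
triang corner near base-side/far (array([ 0.52706153, -0.14427898,  0.27564283]), np.float64(2.1617252505144506)) (array([ 0.45113643, -0.15296251,  0.28582225]), np.float64(0.31573560254099675))
[400.74892323 250.19480806]
```

```bash
python3 -c "
import cv2
im=cv2.imread('pics/t3.png');im=cv2.convertScaleAbs(im,alpha=2.5);cv2.imwrite('pics/t3b.png',im)
im=cv2.imread('pics/s3.png');im=cv2.convertScaleAbs(im,alpha=4);cv2.imwrite('pics/s3b.png',im)"
```

```text
(no output)
```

View pics/t3b.png

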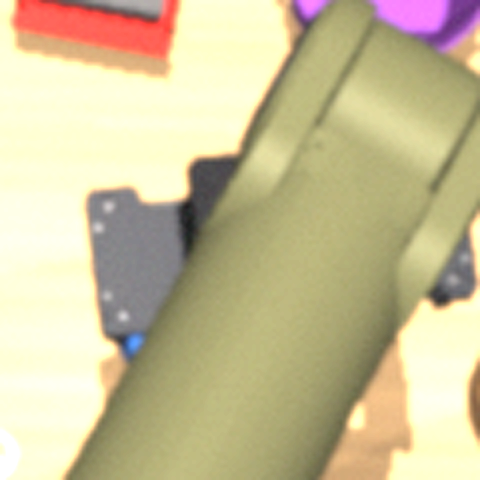

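View pics/s3b.png

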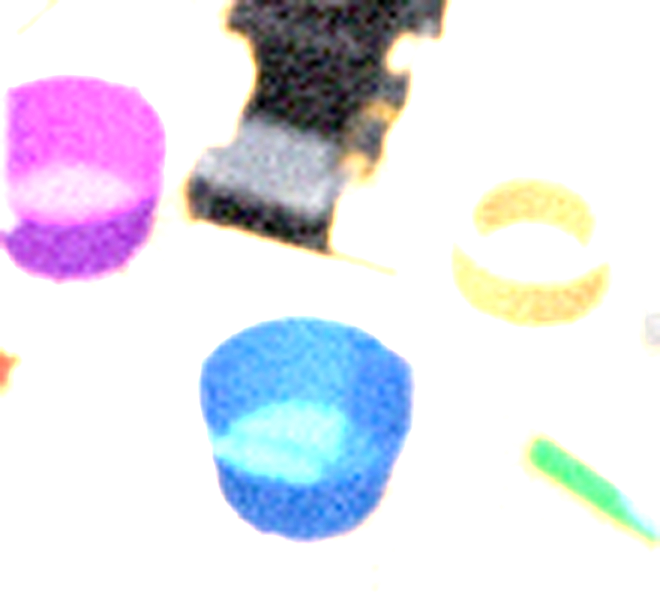

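```bash
python3 -c "
from h import *
print('pred tip s2', (proj('side',[.501,-.2372,.2749])-[260,100])*3)
im=cv2.imread('pics/s2.png');cv2.imwrite('pics/s2b.png',cv2.convertScaleAbs(cv2.resize(im[140:300,160:320],None,fx=4,fy=4),alpha=3))
im=cv2.imread('pics/s1.png');cv2.imwrite('pics/s1b.png',cv2.convertScaleAbs(cv2.resize(im[140:320,220:420],None,fx=4,fy=4)[:600],alpha=3))
"
```

```text
pred tip s2 [248.99548782 239.96700154]
```

View pics/s2b.png

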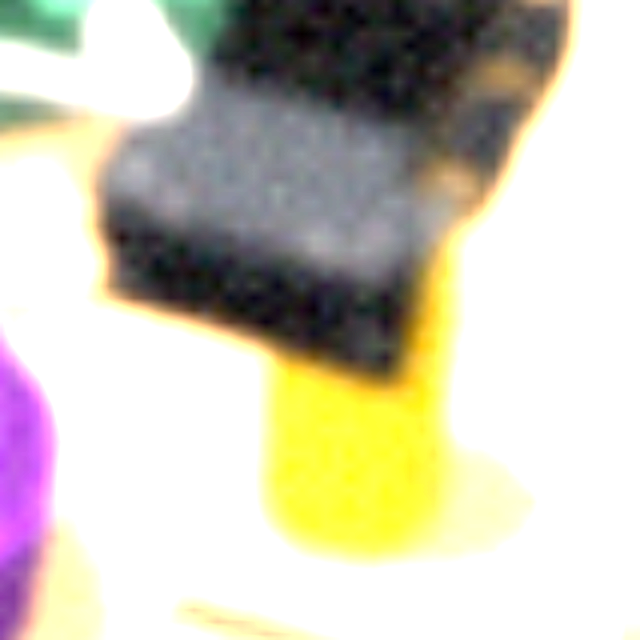

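View pics/s1b.png

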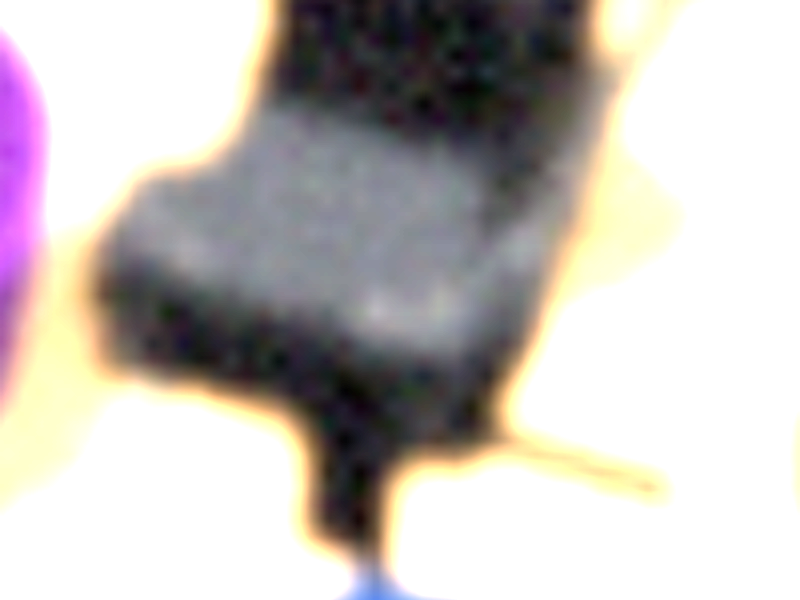

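```bash
python3 -c "
from h import *
print(tri((322,189.6),(361.7,227.5)),tri((343.9,195.6),(366.2,265)))
"
```

```text
(array([ 0.52243985, -0.14171855,  0.30587713]), np.float64(1.444537680116639)) (array([ 0.44967531, -0.1504215 ,  0.3101702 ]), np.float64(0.8333802040264686))
```

The opening reads 0.7 mm, so the bar isn't between the pads. The side views also put the real fingertips about 15 mm higher than the reported TCP. I'll raise, reopen, look at the fingers, then grasp lower.

step_arm:
  deltas:
    - [0,0,0,0,0,-20,0]
    - [0,0,0,0,0,-40,10]
    - [0,0,0,0,0,-50,60]
    - [0,0,0,0,0,-50,60]
    - [0,0,0,0,0,-50,60]
    - [0,0,0,0,0,-50,60]
    - [0,0,0,0,0,-50,60]
    - [0,0,0,0,0,-50,60]

```text
time: 10.4
position: [0.5005, -0.2369, 0.2297]
tool_rot: [-3.134, -0.219, 0.001]
ft_force: [0.3, -0.4, 0.3]
grip_width: 0.661
```

```bash
python3 -c "
from h import *
plan([.5003,-.2369,.152],-82)
im=optics.get_image('side')[:,:,::-1];cv2.imwrite('pics/s5.png',cv2.convertScaleAbs(cv2.resize(im[150:260,290:400],None,fx=5,fy=5,interpolation=2),alpha=2))
y=np.array([.139,-.99,0])
for d in(-.03,.03): print(5*(proj('side',cur()[1]+d*y)-[290,150]))"
```

```text
t 10.4 pos [ 0.5005 -0.2369  0.2297] F [ 0.3 -0.4  0.3] tau [-0.06  0.19  0.03] w 57.5 yaw -82.0 q [-0.37  0.12  0.84  1.68 -0.09  1.39 -0.95]
 turn [-0.01  0.02 -0.01] shift mm [-0.2  0.  77.7]
[244.20593374 237.11998168]
[279.22784284 173.16947961]
```

View pics/s5.png

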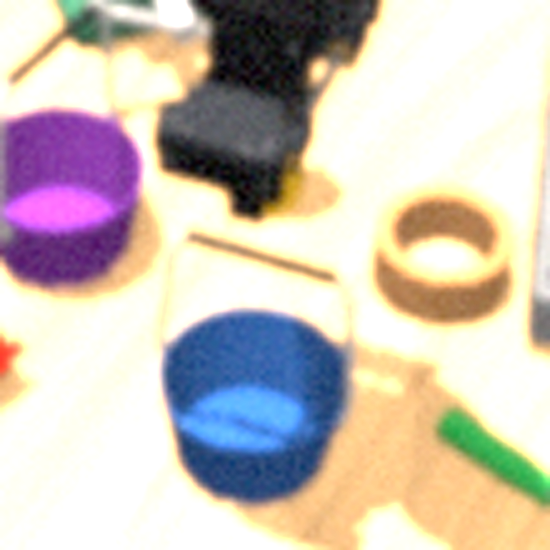

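step_arm:
  deltas:
    - [0,0,0,0,0,20,60]
    - [0,0,0,0,0,45,60]
    - [0,0,0,0,0,65,60]
    - [0,0,0,0,0,75,60]
    - [0,0,0,0,0,79,60]
    - [0,0,0,0,0,79,0]
    - [0,0,0,0,0,79,0]
    - [0,0,0,0,0,79,0]

```text
time: 11.45
position: [0.501, -0.237, 0.1515]
tool_rot: [3.134, 0.219, 0.002]
ft_force: [1.0, -0.5, -0.6]
grip_width: 0.436
```

step_arm:
  deltas:
    - [0,0,0,0,0,0,0]
    - [0,0,0,0,0,0,0]
    - [0,0,0,0,0,0,0]
    - [0,0,0,0,0,0,0]
    - [0,0,0,0,0,0,0]
    - [0,0,0,0,0,0,0]
    - [0,0,0,0,0,0,0]
    - [0,0,0,0,0,0,0]

```text
time: 12.45
position: [0.5006, -0.2369, 0.151]
tool_rot: [-3.134, -0.219, -0.0]
ft_force: [0.3, -0.1, 0.4]
grip_width: 0.089
```

```bash
python3 -c "
from h import *
plan([.5003,-.2369,.152],-82)
im=optics.get_image('side')[:,:,::-1];cv2.imwrite('pics/s6.png',cv2.convertScaleAbs(cv2.resize(im[150:260,290:400],None,fx=5,fy=5,interpolation=2),alpha=2))"
```

```text
t 12.45 pos [ 0.5006 -0.2369  0.151 ] F [ 0.3 -0.1  0.4] tau [0.04 0.2  0.04] w 7.8 yaw -82.0 q [-0.35  0.18  0.83  1.79 -0.14  1.23 -0.91]
 turn [-0.01 -0.01 -0.01] shift mm [-0.3 -0.  -1. ]
```

View pics/s6.png

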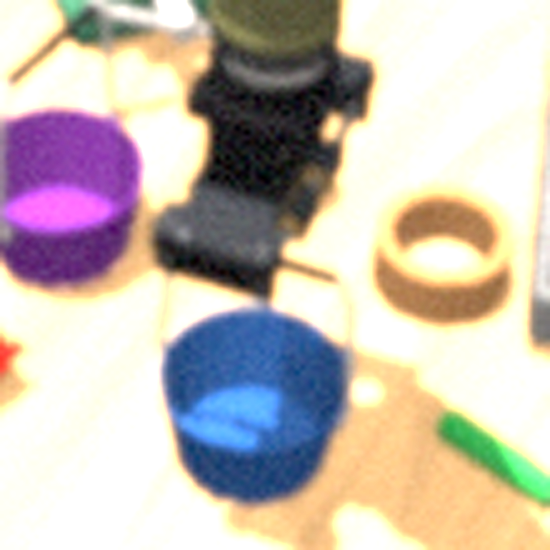

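step_arm:
  deltas:
    - [0,0,0,0,0,0,0]
    - [0,0,0,0,0,-3,0]
    - [0,0,0,0,0,-12,0]
    - [0,0,0,0,0,-27,0]
    - [0,0,0,0,0,-42,0]
    - [0,0,0,0,0,-57,0]
    - [0,0,0,0,0,-68,0]
    - [0,0,0,0,0,-72,0]

```text
time: 13.5
position: [0.501, -0.2371, 0.2239]
tool_rot: [3.134, 0.219, 0.002]
ft_force: [0.6, -0.0, -3.1]
grip_width: 0.093
```

```bash
python3 -c "
from h import *
plan([.5003,-.2369,.152],-82)
im=optics.get_image('side')[:,:,::-1];cv2.imwrite('pics/s7.png',cv2.convertScaleAbs(cv2.resize(im[120:260,280:400],None,fx=5,fy=5,interpolation=2)[:600],alpha=2))"
```

```text
t 13.5 pos [ 0.501  -0.2371  0.2239] F [ 0.6 -0.  -3.1] tau [-0.12  0.15  0.  ] w 8.1 yaw -82.0 q [-0.37  0.12  0.84  1.68 -0.09  1.37 -0.95]
 turn [ 0.02 -0.07 -0.  ] shift mm [-0.8 -0.3 71.9]
```

View pics/s7.png

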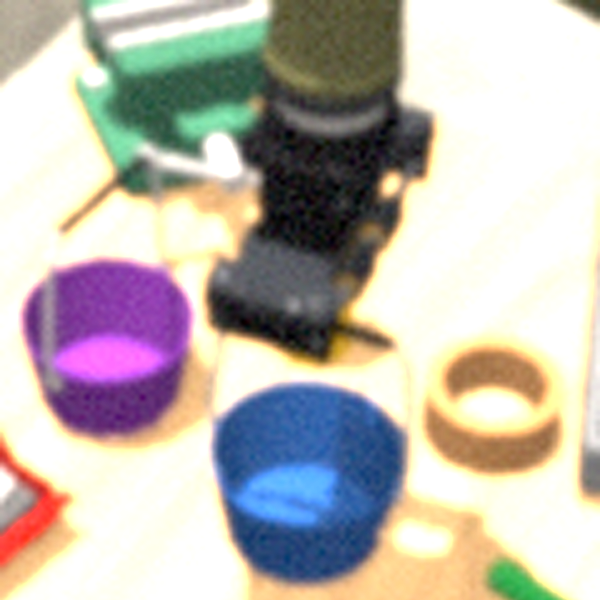

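The pail is lifted: it weighs in at −3.1 N, the opening is 8 mm, and it hangs clear of the bench. I'll swing it to the front of the dispenser.

```bash
python3 -c "
from h import *
plan([.5369,.0436,.2239],-46.8)"
```

```text
t 13.55 pos [ 0.501  -0.2371  0.2239] F [-0.2 -0.  -1.9] tau [-0.1   0.14 -0.05] w 7.7 yaw -82.0 q [-0.37  0.12  0.84  1.68 -0.1   1.37 -0.95]
 turn [  0.04  -0.06 -35.21] shift mm [  74.6 -272.9    0. ]
```

step_arm:
  deltas:
    - [0,0,-2,4,-14,0,0]
    - [0,0,-6,13,-46,0,0]
    - [0,0,-12,25,-92,0,0]
    - [0,0,-18,38,-140,0,0]
    - [0,0,-24,51,-187,0,0]
    - [0,0,-30,62,-230,0,0]
    - [0,0,-34,70,-260,0,0]
    - [0,0,-35.2,74.6,-273,0,0]

```text
time: 14.55
position: [0.5363, 0.0462, 0.2224]
tool_rot: [-2.919, -1.162, 0.001]
ft_force: [-0.5, -0.6, -3.4]
grip_width: 0.087
```

```bash
python3 -c "
from h import *
plan([.4548,.1311,.2239],-46.8)
im=optics.get_image('side')[:,:,::-1];cv2.imwrite('pics/s8.png',cv2.convertScaleAbs(cv2.resize(im[160:320,210:370],None,fx=4,fy=4,interpolation=2)[:600],alpha=1.5))
im=optics.get_image('top')[:,:,::-1];cv2.imwrite('pics/t8.png',cv2.convertScaleAbs(cv2.resize(im[180:330,150:350],None,fx=4,fy=4,interpolation=2),alpha=1.5))"
```

```text
t 14.55 pos [0.5363 0.0462 0.2224] F [-0.5 -0.6 -3.4] tau [-0.1   0.12 -0.02] w 7.6 yaw -46.6 q [-0.68  0.07  0.57  1.72 -0.04  1.37 -0.91]
 turn [-0.03  0.04  0.22] shift mm [  -0.8 -117.7   -1.4]
```

View pics/s8.png

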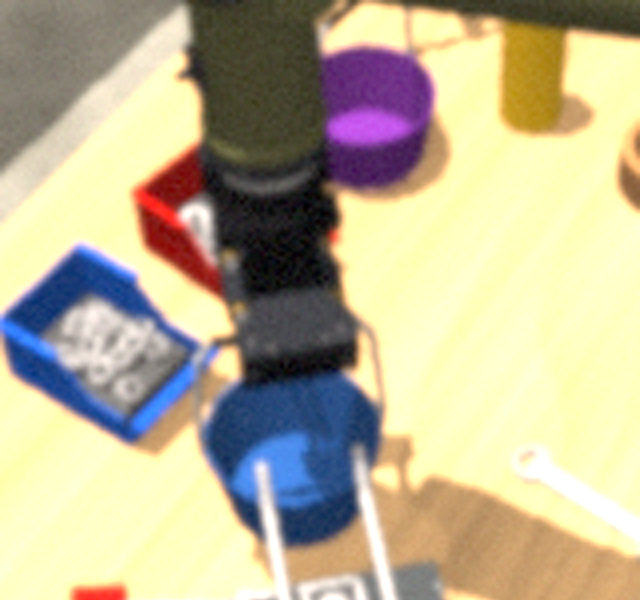

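View pics/t8.png

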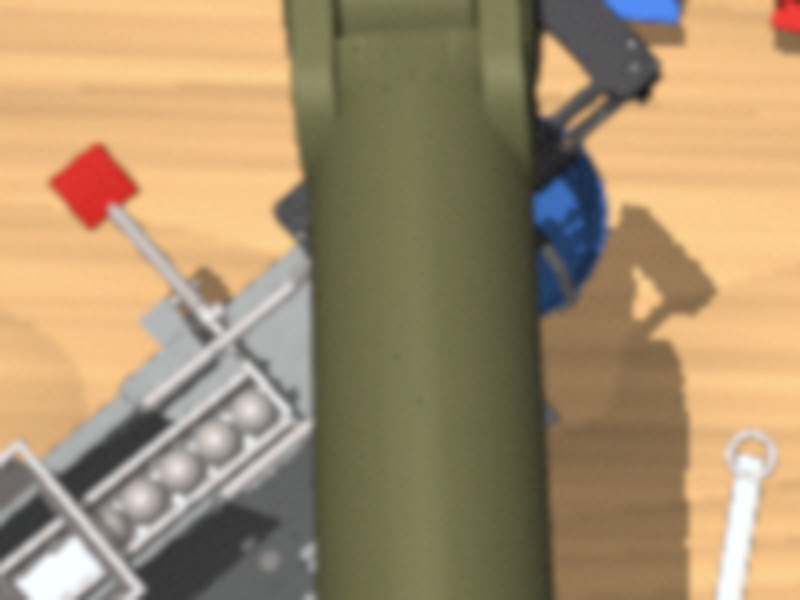

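```bash
python3 -c "
from h import *
p=cur()[1];n=np.array([.729,.6845,0])
for d in(-.06,-.05,.05,.06): 
  X=p+d*n+[0,0,.036];print(d,X,'s8',4*(proj('side',X)-[210,160]),'t8',4*(proj('top',X)-[150,180]))
f=np.array([.6845,-.729,0])
im=optics.get_image('side')[:,:,::-1];cv2.imwrite('pics/s8c.png',cv2.convertScaleAbs(cv2.resize(im[230:310,250:320],None,fx=8,fy=8,interpolation=2)[:600],alpha=1.3))
"
```

```text
-0.06 [0.4928578  0.00363592 0.25856211] s8 [370.12658149 312.55899859] t8 [560.29712422 258.87740695]
-0.05 [0.5001478  0.01048092 0.25856211] s8 [355.63329858 314.9737479 ] t8 [547.61551766 244.62700921]
0.05 [0.5730478  0.07893092 0.25856211] s8 [208.92909131 339.41637316] t8 [422.02827746 103.50387041]
0.06 [0.5803378  0.08577592 0.25856211] s8 [194.07916833 341.89054284] t8 [409.59113817  89.52818203]
```

View pics/s8c.png

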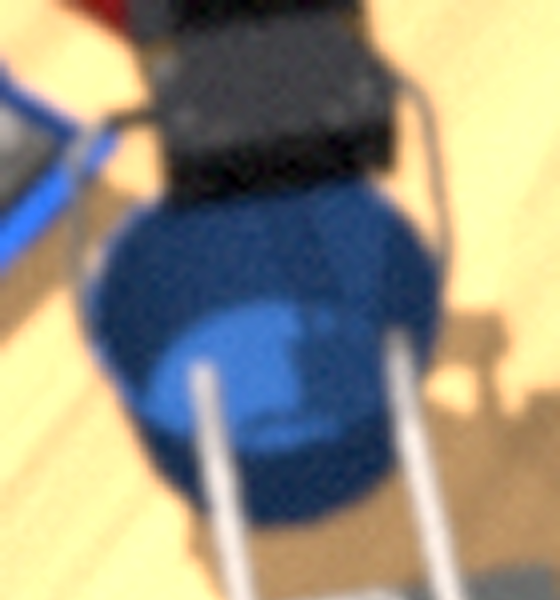

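step_arm:
  deltas:
    - [0,0,0.2,0,-6,-1,0]
    - [0,0,0.2,0,-20,-1.5,0]
    - [0,0,0.2,0,-38,-1.5,0]
    - [0,0,0.2,-0.5,-58,-1.5,0]
    - [0,0,0.2,-0.5,-78,-1.5,0]
    - [0,0,0.2,-0.8,-98,-1.5,0]
    - [0,0,0.2,-0.8,-112,-1.5,0]
    - [0,0,0.2,-0.8,-117.5,-1.5,0]

```text
time: 15.7
position: [0.4549, 0.1295, 0.2246]
tool_rot: [-2.922, -1.152, -0.001]
ft_force: [-0.3, 0.2, -3.6]
grip_width: 0.088
```

```bash
python3 -c "
from h import *
plan([.4548,.1311,.2239],-46.8)
p=cur()[1];n=np.array([.729,.6845,0])
im=optics.get_image('side')[:,:,::-1];cv2.imwrite('pics/s9.png',cv2.convertScaleAbs(cv2.resize(im[240:340,220:340],None,fx=6,fy=6,interpolation=2)[:600],alpha=1.3))
for d in(-.05,.05): 
  X=p+d*n+[0,0,.036];print(d,X,'s9',6*(proj('side',X)-[220,240]))
im=optics.get_image('top')[:,:,::-1];cv2.imwrite('pics/t9.png',cv2.convertScaleAbs(cv2.resize(im[180:330,110:310],None,fx=4,fy=4,interpolation=2),alpha=1.5))"
```

```text
t 15.7 pos [0.4549 0.1295 0.2246] F [-0.3  0.2 -3.6] tau [-0.15  0.13  0.02] w 7.7 yaw -47.0 q [-0.8  -0.09  0.44  1.85  0.04  1.37 -1.19]
 turn [-0.01 -0.03 -0.16] shift mm [ 1.  -1.2  0.7]
-0.05 [0.41841327 0.09531932 0.26063277] s9 [529.37623942 198.3686569 ]
0.05 [0.49131327 0.16376932 0.26063277] s9 [295.81893924 239.82728896]
```

View pics/s9.png

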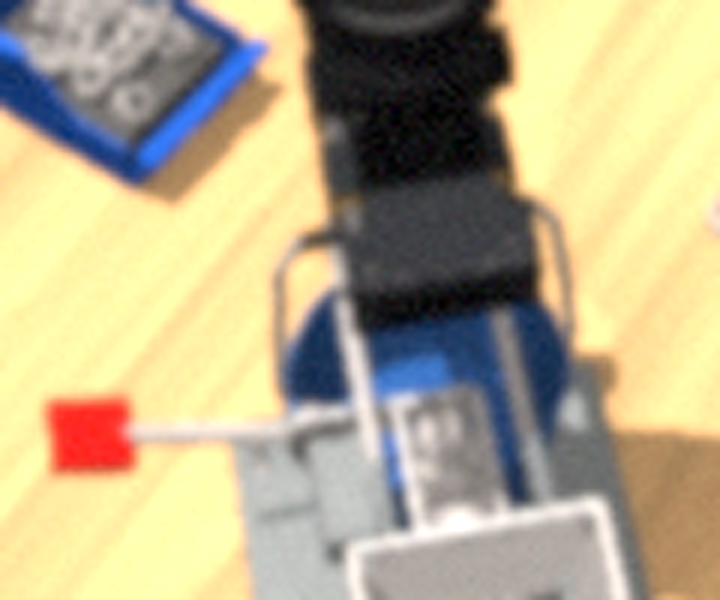

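View pics/t9.png

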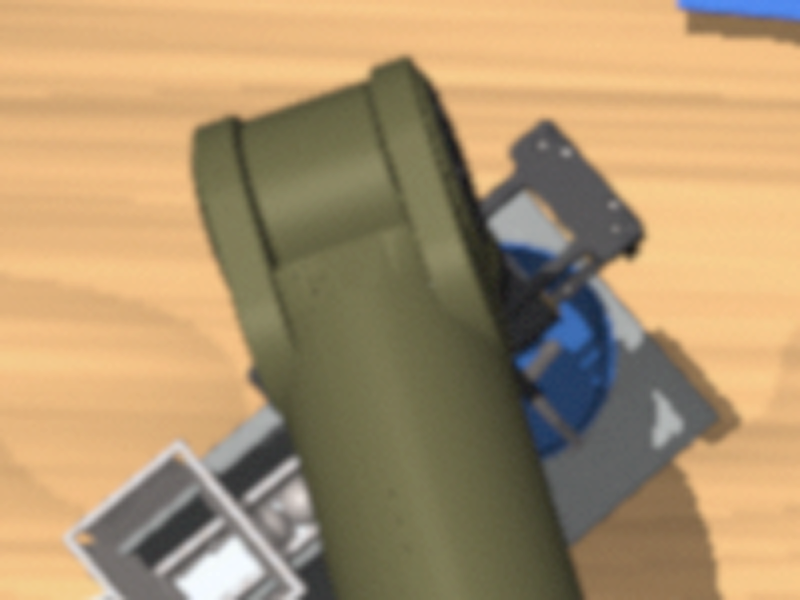

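step_arm:
  deltas:
    - [0,0,-0.2,0,0,5,0]
    - [0,0,-0.2,1,-1,12,0]
    - [0,0,-0.2,1,-1,20,0]
    - [0,0,-0.2,1,-1,27,0]
    - [0,0,-0.2,1,-1,32,0]
    - [0,0,-0.2,1,-1,36,0]
    - [0,0,-0.2,1,-1,38,0]
    - [0,0,-0.2,1,-1,39,0]
  newtons: 15

```text
time: 16.8
position: [0.4558, 0.1304, 0.1881]
tool_rot: [-2.92, -1.156, -0.002]
ft_force: [-6.5, -2.3, 15.4]
grip_width: 0.096
```

```bash
python3 -c "
from h import *
plan([.4548,.1311,.1806],-46.8)
p=cur()[1];n=np.array([.729,.6845,0])
im=optics.get_image('side')[:,:,::-1];cv2.imwrite('pics/s10.png',cv2.convertScaleAbs(cv2.resize(im[240:340,220:340],None,fx=6,fy=6,interpolation=2)[:600],alpha=1.3))
for d in(-.05,.05): 
  X=p+d*n+[0,0,.036];print(d,X,'s9',6*(proj('side',X)-[220,240]))
"
```

```text
t 16.8 pos [0.4558 0.1304 0.1881] F [-6.5 -2.3 15.4] tau [-0.68  1.62 -0.  ] w 8.4 yaw -46.8 q [-0.79 -0.07  0.44  1.9   0.03  1.3  -1.18]
 turn [-0.03 -0.07 -0.02] shift mm [-0.2 -1.2  7.5]
-0.05 [0.41930861 0.09615541 0.22409877] s9 [527.66443347 247.33597637]
0.05 [0.49220861 0.16460541 0.22409877] s9 [299.67034224 288.36882574]
```

View pics/s10.png

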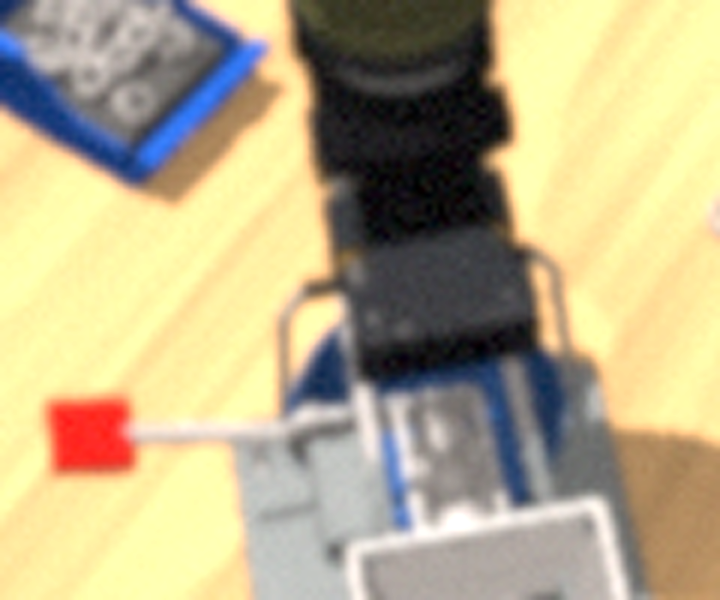

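Contact on the prongs reads +15 N with the bar at seat height. I'll release it with a small opening.

step_arm:
  deltas:
    - [0,0,0,0,0,-1,8]
    - [0,0,0,0,0,-1,12]
    - [0,0,0,0,0,-1,18]
    - [0,0,0,0,0,-1,24]
    - [0,0,0,0,0,-1,28]
    - [0,0,0,0,0,-1,28]
    - [0,0,0,0,0,-1,28]
    - [0,0,0,0,0,-1,28]

```text
time: 17.85
position: [0.4556, 0.1303, 0.1864]
tool_rot: [-2.921, -1.156, -0.0]
ft_force: [0.4, -0.1, 0.5]
grip_width: 0.324
```

```bash
python3 -c "
from h import *
plan([.4548,.1311,.1806],-46.8)
im=optics.get_image('side')[:,:,::-1];cv2.imwrite('pics/s11.png',cv2.convertScaleAbs(cv2.resize(im[240:340,220:340],None,fx=6,fy=6,interpolation=2)[:600],alpha=1.3))
im=optics.get_image('top')[:,:,::-1];cv2.imwrite('pics/t11.png',cv2.convertScaleAbs(cv2.resize(im[180:330,110:310],None,fx=4,fy=4,interpolation=2),alpha=1.5))
"
```

```text
t 17.85 pos [0.4556 0.1303 0.1864] F [ 0.4 -0.1  0.5] tau [-0.06  0.1  -0.  ] w 28.2 yaw -46.8 q [-0.8  -0.07  0.44  1.91  0.03  1.3  -1.18]
 turn [ 0.   -0.   -0.01] shift mm [-0.  -1.1  5.8]
```

View pics/s11.png

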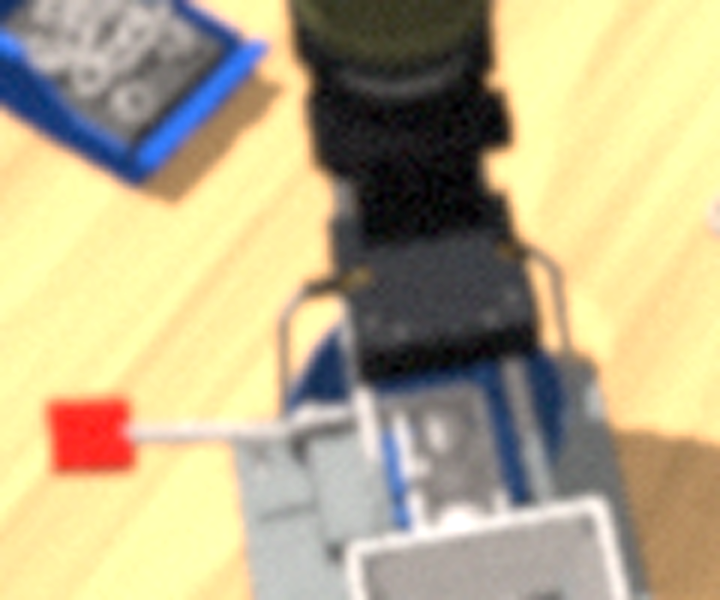

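View pics/t11.png

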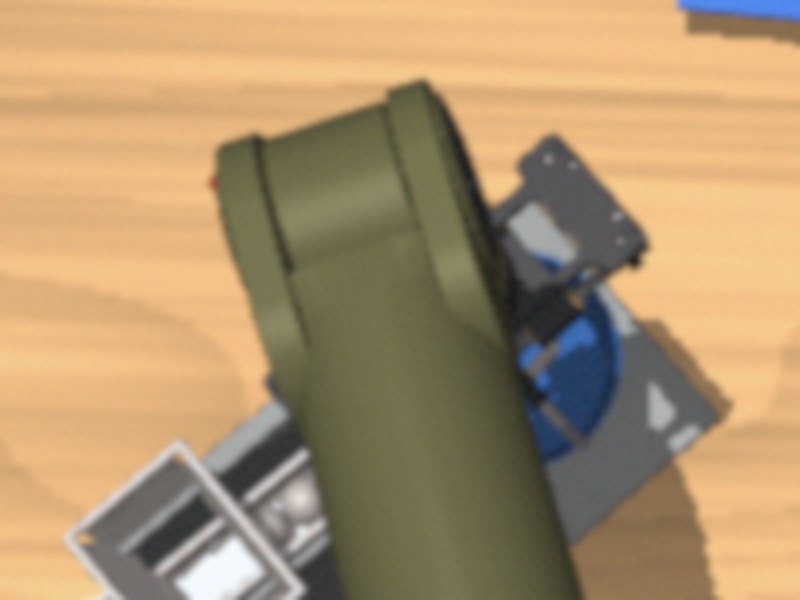

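step_arm:
  deltas:
    - [0,0,0,0,0,-4,28]
    - [0,0,0,0,0,-12,28]
    - [0,0,0,0,0,-24,28]
    - [0,0,0,0,0,-40,28]
    - [0,0,0,0,0,-58,28]
    - [0,0,0,0,0,-80,28]
    - [0,0,0,0,0,-105,28]
    - [0,0,0,0,0,-130,0]

```text
time: 18.95
position: [0.4556, 0.1304, 0.3184]
tool_rot: [-2.921, -1.156, -0.002]
ft_force: [0.0, 0.6, -1.2]
grip_width: 0.269
```

```bash
python3 -c "
from h import *
plan([.5355,.2625,.30],-46.8)
im=optics.get_image('side')[:,:,::-1];cv2.imwrite('pics/s12.png',cv2.convertScaleAbs(cv2.resize(im[240:340,220:340],None,fx=6,fy=6,interpolation=2)[:600],alpha=1.3))
n=np.array([.729,.6845,0])
for d in(-.05,.05):
  X=np.array([.4548,.1311,.2165])+d*n;print(d,6*(proj('side',X)-[220,240]),4*(proj('top',X)-[110,180]))
"
```

```text
t 18.95 pos [0.4556 0.1304 0.3184] F [ 0.   0.6 -1.2] tau [-0.04  0.07  0.  ] w 23.4 yaw -46.8 q [-0.81 -0.11  0.43  1.68  0.05  1.56 -1.2 ]
 turn [ 0.01 -0.07 -0.01] shift mm [148.7 -41.7  18.6]
-0.05 [528.89851858 259.24937094] [542.58142935 404.9504372 ]
0.05 [301.91895533 300.23910208] [421.07530937 265.43185286]
```

View pics/s12.png

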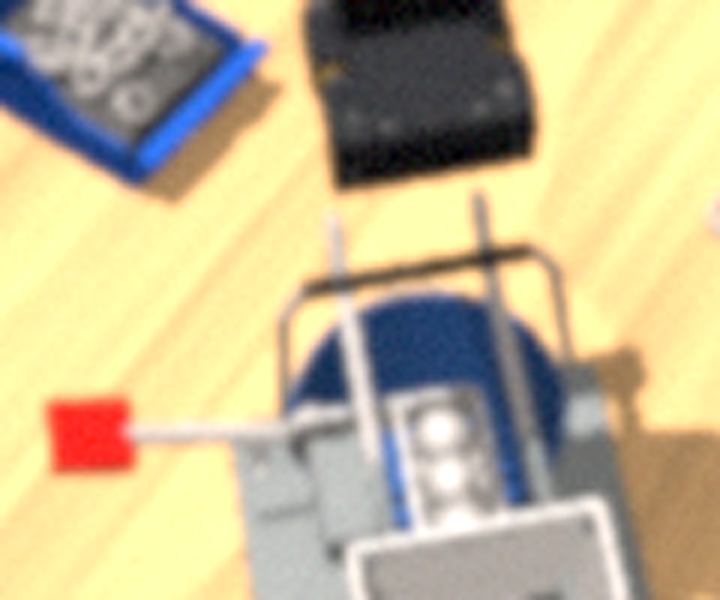

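step_arm:
  deltas:
    - [0,0,0,8,-2,0,0]
    - [0,0,0,28,-8,0,0]
    - [0,0,0,54,-15,0,0]
    - [0,0,0,82,-23,0,0]
    - [0,0,0,110,-31,0,0]
    - [0,0,0,132,-37,0,0]
    - [0,0,0,145,-41,0,0]
    - [0,0,0,148.7,-41.7,0,0]

```text
time: 20.0
position: [0.5352, 0.2631, 0.3154]
tool_rot: [2.92, 1.157, -0.003]
ft_force: [-0.1, -0.6, -0.1]
grip_width: 0.006
```

```bash
python3 -c "
from h import *
plan([.5355,.2625,.24],-46.8)
a=optics.get_image('side')[:,:,::-1];cv2.imwrite('pics/s13f.png',a);cv2.imwrite('pics/s13.png',cv2.convertScaleAbs(cv2.resize(a[240:340,220:340],None,fx=6,fy=6,interpolation=2)[:600],alpha=1.3))
a=optics.get_image('top')[:,:,::-1];cv2.imwrite('pics/t13f.png',a);cv2.imwrite('pics/t13.png',cv2.convertScaleAbs(cv2.resize(a[200:320,170:300],None,fx=5,fy=5,interpolation=2)[:600],alpha=1.5))
"
```

```text
t 20.0 pos [0.5352 0.2631 0.3154] F [-0.1 -0.6 -0.1] tau [-0.1   0.16 -0.02] w 0.5 yaw -46.8 q [-0.85  0.18  0.41  1.41 -0.07  1.56 -1.26]
 turn [-0.01  0.1   0.04] shift mm [-0.1  0.6 75.4]
```

View pics/s13.png

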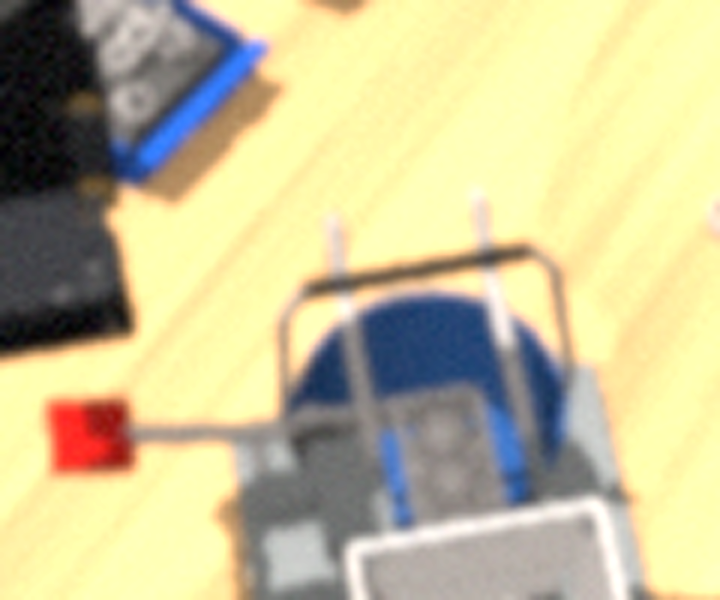

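View pics/t13.png

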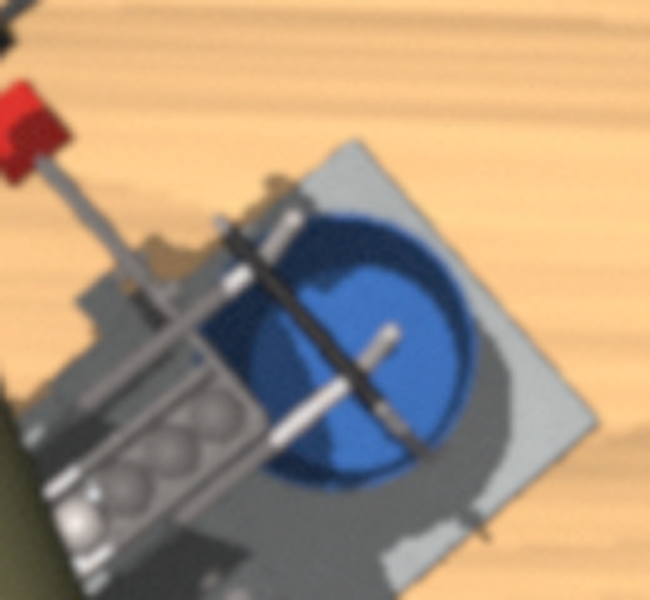

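```bash
python3 -c "
from h import *
cs=lambda p:(np.array(p)+.5)/6-.5+[220,240]
ct=lambda p:(np.array(p)+.5)/5-.5+[170,200]
a,e=tri(cs((305,290)),ct((230,234)));b,e2=tri(cs((520,253)),ct((375,398)));print(a,b,e,e2,(a+b)/2,np.linalg.norm(a-b))
m=(a+b)/2-np.array([.4548,.1311,.2165]);print('x',-(m[0]*.6845-m[1]*.729),'y',-(m[0]*.729+m[1]*.6845),m[2])
d=a-b;print(np.degrees(np.arctan2(d[1],d[0])))
"
```

```text
[0.49043149 0.16350306 0.22435983] [0.42230949 0.09872135 0.22241626] 0.3327535751284927 0.2077494938451423 [0.45637049 0.1311122  0.22338805] 0.09402688480150526
x -0.0010661030913735091 y -0.0011532415988716243 0.006888048191382196
43.56027427012581
```

The pail hangs properly. The bar's middle triangulates to within 2 mm of the seat, at z = 0.223 (hung it should be 0.225), and it crosses both prongs behind their tips. All the balls are still behind the shutter. Next is the paddle, with the fingers shut.

step_arm:
  deltas:
    - [0,0.1,0,0,0.5,10,0]
    - [0,0.1,0,0,0.5,30,0]
    - [0,0.1,0,0,0.5,52,0]
    - [0,0.1,0,0,0.5,74,0]
    - [0,0.1,0,0,0.5,90,0]
    - [0,0.1,0,0,0.5,98,0]
    - [0,0.1,0,0,0.5,102,0]
    - [0,0.1,0,0,0.5,104,0]
  newtons: 20

```text
time: 21.1
position: [0.5361, 0.2623, 0.2129]
tool_rot: [-2.92, -1.156, -0.004]
ft_force: [0.2, -0.8, 0.1]
grip_width: 0.003
```

```bash
python3 -c "
from h import *
plan([.5355,.2625,.16],-46.8)
a=optics.get_image('side')[:,:,::-1];cv2.imwrite('pics/s14.png',cv2.convertScaleAbs(cv2.resize(a[240:340,200:320],None,fx=6,fy=6,interpolation=2)[:600],alpha=1.3))
print(6*(proj('side',cur()[1])-[200,240]))
a=optics.get_image('top')[:,:,::-1];cv2.imwrite('pics/t14.png',cv2.convertScaleAbs(cv2.resize(a[200:320,130:300],None,fx=4,fy=4,interpolation=2)[:600],alpha=1.5))
"
```

```text
t 21.1 pos [0.5361 0.2623 0.2129] F [ 0.2 -0.8  0.1] tau [-0.14  0.19  0.  ] w 0.3 yaw -46.8 q [-0.84  0.2   0.4   1.59 -0.08  1.36 -1.25]
 turn [ 0.01 -0.16 -0.01] shift mm [-0.4 -0.6 52.9]
[202.82157187 426.26090218]
```

View pics/s14.png

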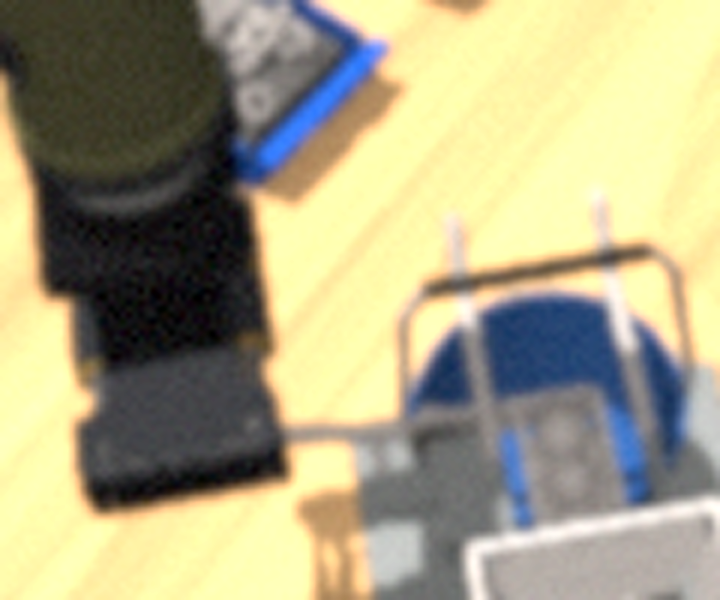

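View pics/t14.png

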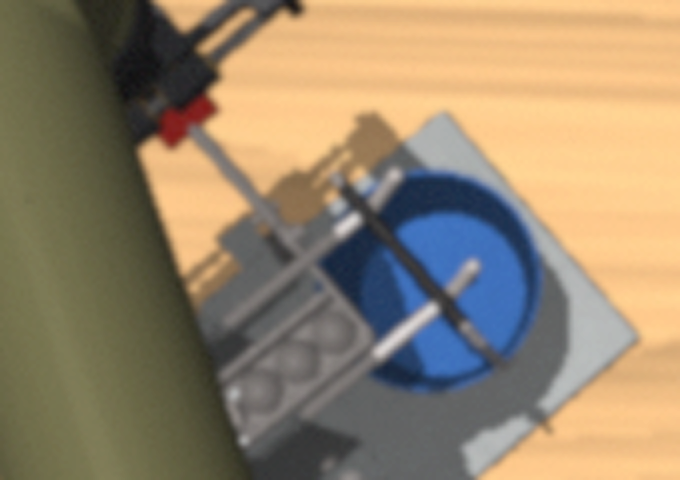

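step_arm:
  deltas:
    - [0,0,0,0,0,4,0]
    - [0,0,0,0,0,8,0]
    - [0,0,0,0,0,12,0]
    - [0,0,0,0,0,16,0]
    - [0,0,0,0,0,20,0]
    - [0,0,0,0,0,24,0]
    - [0,0,0,0,0,25,0]
    - [0,0,0,0,0,25,0]

```text
time: 22.2
position: [0.5362, 0.2625, 0.188]
tool_rot: [-2.92, -1.156, -0.005]
ft_force: [0.5, 0.9, 4.0]
grip_width: 0.002
```

```bash
python3 -c "
from h import *
plan([.5355,.2625,.16],-46.8)"
```

```text
t 22.2 pos [0.5362 0.2625 0.188 ] F [0.5 0.9 4. ] tau [ 0.15 -0.12  0.02] w 0.2 yaw -46.8 q [-0.84  0.22  0.4   1.62 -0.09  1.31 -1.25]
 turn [ 0.01 -0.18  0.  ] shift mm [-0.7 -0.5 28. ]
```

step_arm:
  deltas:
    - [0,0,0,0,0,4,0]
    - [0,0,0,0,0,8,0]
    - [0,0,0,0,0,12,0]
    - [0,0,0,0,0,16,0]
    - [0,0,0,0,0,20,0]
    - [0,0,0,0,0,24,0]
    - [0,0,0,0,0,27,0]
    - [0,0,0,0,0,28,0]

```text
time: 23.2
position: [0.5366, 0.2628, 0.1599]
tool_rot: [-2.92, -1.156, -0.006]
ft_force: [1.8, 3.1, 6.3]
grip_width: 0.005
```

```bash
python3 -c "
from h import *
plan([.5355,.2625,.14],-46.8)
a=optics.get_image('side')[:,:,::-1];cv2.imwrite('pics/s15.png',cv2.convertScaleAbs(cv2.resize(a[240:340,200:320],None,fx=6,fy=6,interpolation=2)[:600],alpha=1.3))
a=optics.get_image('top')[:,:,::-1];cv2.imwrite('pics/t15.png',cv2.convertScaleAbs(cv2.resize(a[200:320,130:300],None,fx=4,fy=4,interpolation=2)[:600],alpha=1.5))
"
```

```text
t 23.2 pos [0.5366 0.2628 0.1599] F [1.8 3.1 6.3] tau [ 0.43 -0.4  -0.02] w 0.4 yaw -46.8 q [-0.84  0.24  0.4   1.66 -0.1   1.26 -1.24]
 turn [ 0.02 -0.23 -0.  ] shift mm [-1.1 -0.5 19.9]
```

View pics/s15.png

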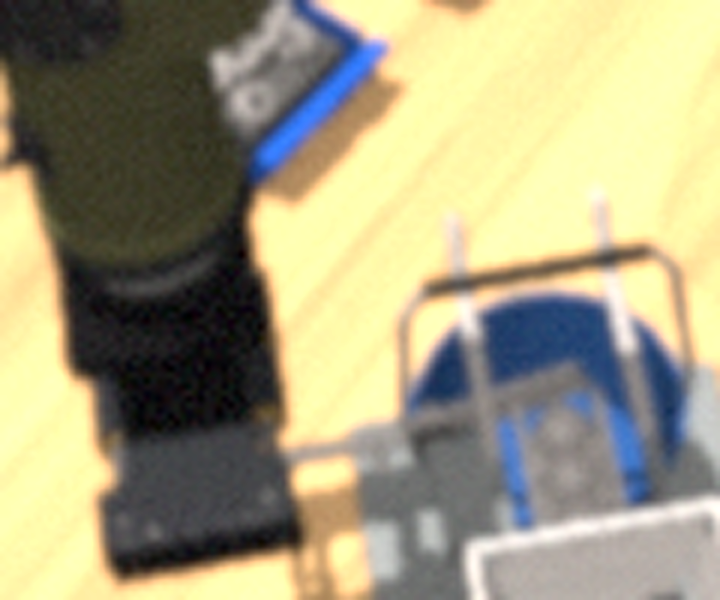

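View pics/t15.png

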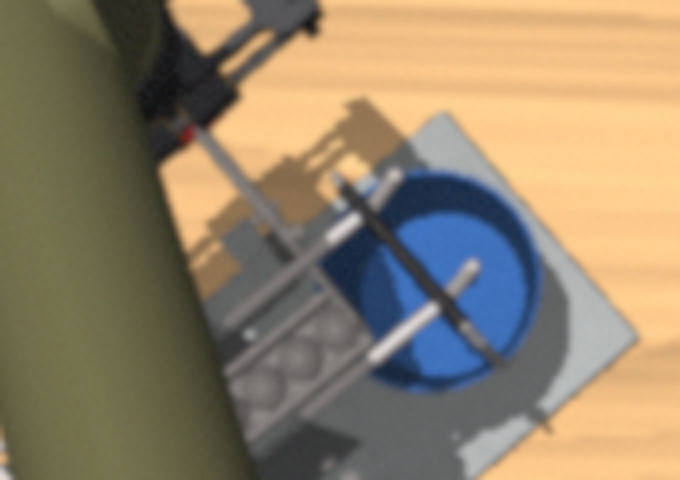

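step_arm:
  deltas:
    - [0,0.2,0,0,0,3,0]
    - [0,0.2,0,0,0,6,0]
    - [0,0.2,0,0,0,9,0]
    - [0,0.2,0,0,0,12,0]
    - [0,0.2,0,0,0,14,0]
    - [0,0.2,0,0,0,16,0]
    - [0,0.2,0,0,0,18,0]
    - [0,0.2,0,0,0,18,0]

```text
time: 24.3
position: [0.5356, 0.2619, 0.1419]
tool_rot: [-2.919, -1.155, -0.006]
ft_force: [-1.2, 0.1, 8.8]
grip_width: 0.006
```

```bash
python3 -c "
from h import *
plan([.5355,.2625,.14],-46.8)
a=optics.get_image('side')[:,:,::-1];cv2.imwrite('pics/s16.png',cv2.convertScaleAbs(cv2.resize(a[240:340,200:320],None,fx=6,fy=6,interpolation=2)[:600],alpha=1.3))
a=optics.get_image('top')[:,:,::-1];cv2.imwrite('pics/t16.png',cv2.convertScaleAbs(cv2.resize(a[200:320,130:300],None,fx=4,fy=4,interpolation=2)[:600],alpha=1.5))
"
```

```text
t 24.3 pos [0.5356 0.2619 0.1419] F [-1.2  0.1  8.8] tau [-0.05  0.35 -0.02] w 0.5 yaw -46.8 q [-0.84  0.25  0.39  1.69 -0.1   1.23 -1.24]
 turn [-0.02 -0.26 -0.02] shift mm [ 0.4 -0.5  1.9]
```

View pics/s16.png

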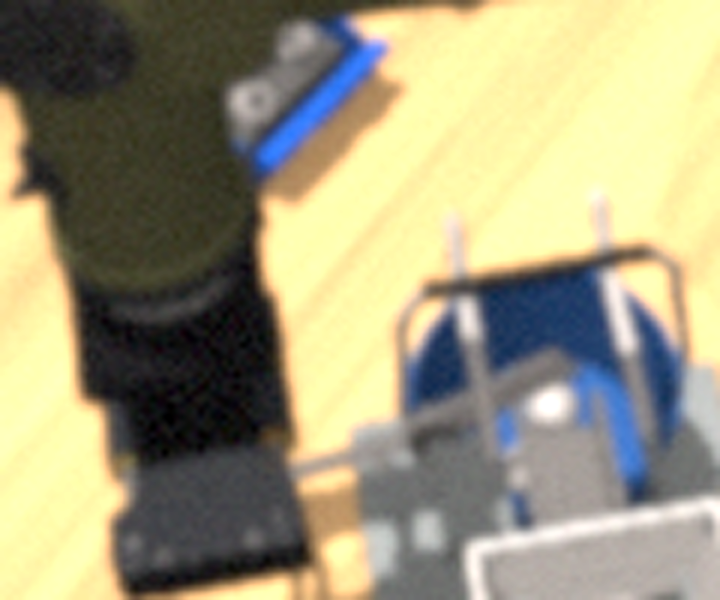

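View pics/t16.png

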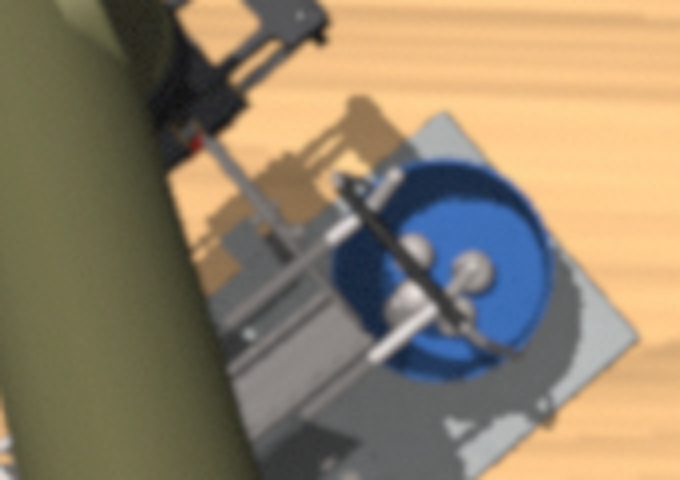

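Balls are running: four are in the pail and the fifth is at the chute end. I'll press on to the stop.

step_arm:
  deltas:
    - [0,0.2,0,0,0,2,0]
    - [0,0.2,0,0,0,3,0]
    - [0,0.2,0,0,0,4,0]
    - [0,0.2,0,0,0,5,0]
    - [0,0.2,0,0,0,6,0]
    - [0,0.2,0,0,0,6,0]
    - [0,0.2,0,0,0,6,0]
    - [0,0.2,0,0,0,6,0]

```text
time: 25.4
position: [0.5347, 0.261, 0.1359]
tool_rot: [-2.919, -1.155, -0.008]
ft_force: [-2.7, -1.5, 10.9]
grip_width: 0.007
```

```bash
python3 -c "
from h import *
plan([.5355,.2625,.136],-46.8)
a=optics.get_image('side')[:,:,::-1];cv2.imwrite('pics/s17.png',cv2.convertScaleAbs(cv2.resize(a[240:340,200:320],None,fx=6,fy=6,interpolation=2)[:600],alpha=1.3))
a=optics.get_image('top')[:,:,::-1];cv2.imwrite('pics/t17.png',cv2.convertScaleAbs(cv2.resize(a[200:320,130:300],None,fx=4,fy=4,interpolation=2)[:600],alpha=1.5))
"
```

```text
t 25.4 pos [0.5347 0.261  0.1359] F [-2.7 -1.5 10.9] tau [-0.52  0.84  0.07] w 0.6 yaw -46.8 q [-0.83  0.25  0.39  1.7  -0.1   1.21 -1.23]
 turn [-0.04 -0.31 -0.03] shift mm [ 1.6 -0.5 -0.1]
```

View pics/s17.png

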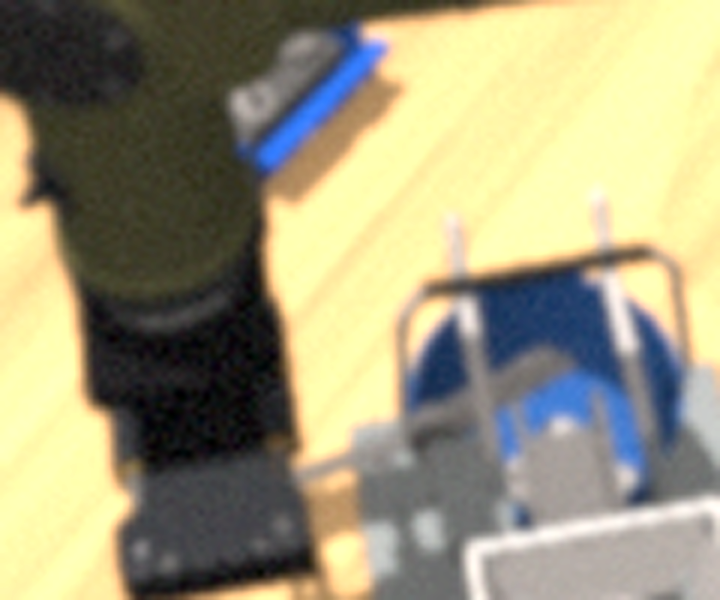

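View pics/t17.png

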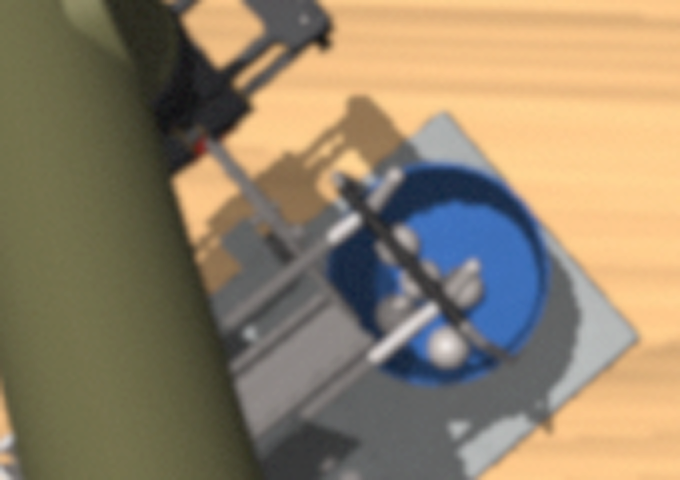

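step_arm:
  deltas:
    - [0,0.2,0,0,0,1,0]
    - [0,0.2,0,0,0,2,0]
    - [0,0.2,0,0,0,3,0]
    - [0,0.2,0,0,0,4,0]
    - [0,0.2,0,0,0,4,0]
    - [0,0.2,0,0,0,4,0]
    - [0,0.2,0,0,0,4,0]
    - [0,0.2,0,0,0,4,0]

```text
time: 26.5
position: [0.5355, 0.2615, 0.1345]
tool_rot: [-2.917, -1.154, -0.016]
ft_force: [-5.8, -2.5, 21.3]
grip_width: 0.009
```

```bash
python3 -c "
from h import *
plan([.5355,.2625,.132],-46.8)
n=np.array([.729,.6845]);F=np.array(ctrl.get_state()['ft_force']);print('lat n',F[:2]@n,'|F|',np.linalg.norm(F))"
```

```text
t 26.5 pos [0.5355 0.2615 0.1345] F [-5.8 -2.5 21.3] tau [-0.79  1.53 -0.02] w 0.8 yaw -46.8 q [-0.83  0.25  0.39  1.7  -0.1   1.2  -1.23]
 turn [-0.04 -0.66 -0.04] shift mm [ 0.7 -0.8  2.5]
lat n -5.911973673063969 |F| 22.211479189909912
```

Vertical force jumped from 10.9 to 21.3 N for 1.4 mm of motion, after about 58 mm of travel, so the lever is on its stop. I'll hold a second and take a last look.

step_arm:
  deltas:
    - [0,0,0,0,0,0,0]
    - [0,0,0,0,0,0,0]
    - [0,0,0,0,0,0,0]
    - [0,0,0,0,0,0,0]
    - [0,0,0,0,0,0,0]
    - [0,0,0,0,0,0,0]
    - [0,0,0,0,0,0,0]
    - [0,0,0,0,0,0,0]

```text
time: 27.5
position: [0.5355, 0.2615, 0.1345]
tool_rot: [-2.917, -1.154, -0.016]
ft_force: [-5.9, -3.4, 21.6]
grip_width: 0.004
```

```bash
python3 -c "
from h import *
plan([.5355,.2625,.132],-46.8)
a=optics.get_image('side')[:,:,::-1];cv2.imwrite('pics/s18.png',a)
a=optics.get_image('top')[:,:,::-1];cv2.imwrite('pics/t18f.png',a);cv2.imwrite('pics/t18.png',cv2.convertScaleAbs(cv2.resize(a[210:310,200:300],None,fx=6,fy=6,interpolation=2)[:600],alpha=1.8))
"
```

```text
t 27.5 pos [0.5355 0.2615 0.1345] F [-5.9 -3.4 21.6] tau [-0.83  1.6  -0.04] w 0.4 yaw -46.8 q [-0.83  0.25  0.39  1.7  -0.1   1.2  -1.23]
 turn [-0.05 -0.66 -0.04] shift mm [ 0.7 -0.7  2.5]
```

View pics/s18.png

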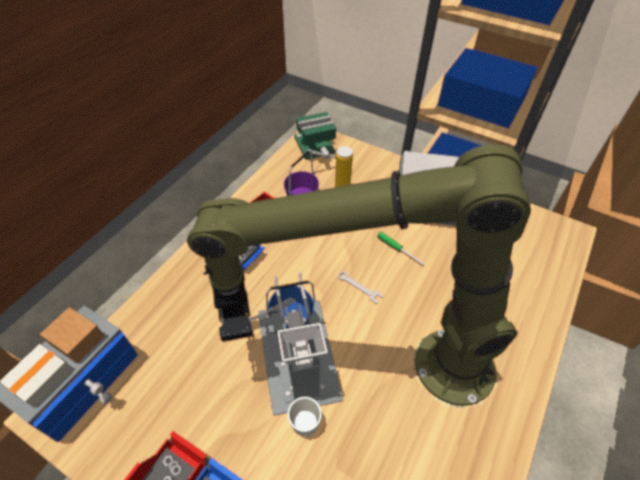

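View pics/t18.png

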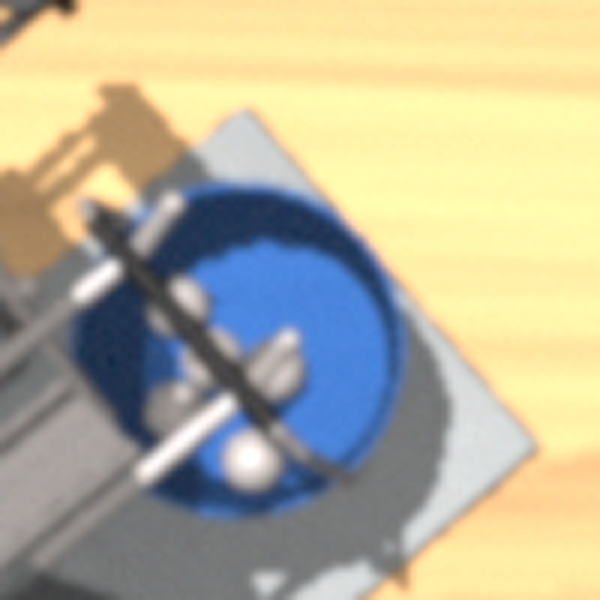

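View pics/t18f.png

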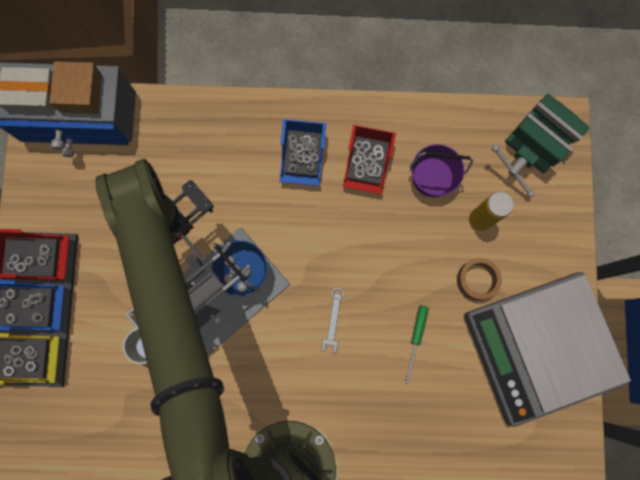

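The close-up shows five balls in the hanging pail, at (180,300), (210,355), (275,370), (175,405) and (252,460). The chute is empty, the lever is held, and the bystanders are at their starting pixels. I'm handing in.

```bash
python3 -c "
from bench import ctrl
print(ctrl.close_job())"
```

```text
the job is handed in; nothing more can be done
None
```

I hung the blue pail on both prongs, let go of it, then pressed the red lever to its stop. I handed in at 27.6 s, still holding the lever down.

**What the last checks showed**
- **Pail:** It hangs free, with its bar across both prongs behind the tips. Before I pressed the lever, the bar's middle measured z = 0.223 m against the expected 0.225, and lay within 2 mm of the seat sideways.
- **Balls:** The top view shows all five in the pail and the visible part of the chute empty.
- **Lever:** I judged the stop by force, not by measuring the angle. The force rose from 10.9 to 21.3 N over the last 1.4 mm, after about 58 mm of travel, and held steady at 21.6 N.
- **Bystanders:** The bins, wrench, screwdriver, tape, spray can and purple pail look unmoved. I saw the tub, partly hidden by the arm, but did not measure it.

**What failed or disagreed**
- **Missed grasps:** The first two tries closed on nothing. On the first I lifted before the fingers had shut; on the second they shut without catching the bar. The pail did not move either time. Going 23 mm lower worked, which left the bar about 36 mm above the reported fingertip point instead of the nominal 19 mm. I did not resolve that mismatch.
- **Off-centre contact:** The force as the bar met the prongs was +15 N and lay to one side. It went to zero when I released the bar.
- **Sideways force:** About 6–7 N remained on the fingers while holding the lever. I did not explain it.

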